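# Shut the thimbles away in the glass showcase

## Robot

A 6-joint arm with a two-finger parallel gripper is mounted at the origin on the work surface. World frame = base frame: x ahead of the robot, y to its left, z up, the work surface at z = 0. Lengths are in m, angles in rad, forces in N, time in s.
With the tool pointing down it reaches from about 0.325 to 0.9 m from the base axis. Payload 6.1 kg.
Tool frame: the origin (TCP) lies at the very end of the fingers, on their centre line; the grasp point (between the pads) lies robot.tcp_to_grasp behind it (robot.tcp_to_grasp is the distance from the TCP to the grasp point, in m); z points along the fingers, y is the line along which they close (so a half turn about z gives the same grasp; the last joint's range is limited). The gripper opens to 87 mm and grips with 3 to 60 N. Pads are 19 mm wide; open, the fingers measure 117 mm over their backs; the gripper's body (75 mm by 190 mm) begins 51 mm behind the grasp point.
Start: joints at [-1.385, 0.22, 1.526, -0, 1.395, -0.126], TCP at [0.192, -0.595, 0.195] pointing down, gripper open.
Joint ranges: [-2.98, 2.98], [-0.91, 2.08], [0.09, 2.57], [-1.24, 4.39], [0.2, 2.65], [-2.68, 2.68]. Speed limits (rad/s): [2.57, 2.57, 3.01, 3.14, 3.14, 3.14].

## Interface

Orientations are given as a unit quaternion [w, x, y, z].
In Python, from rig import robot, vision, workorder gives the robot as it stands. The module is installed in compiled form; this text tells all that it offers.
- The arm moves only by the shell command python3 -m inch 'ROWS' [FORCE]. ROWS is JSON, a list of rows, each an object with "grip": the finger opening in mm, from 0 to 87; "xyz": the shift along the tool's x, y, z scaled (see below), a list of three; "yaw": the turn about the tool's z scaled (see below). In form: [{"grip": grip, "xyz": [dx, dy, dz], "yaw": yaw}, ...]. A call has 1 to 20 rows; each row shifts and turns the commanded pose from where the row before left it, along the tool's axes as they then stand; what a row does not reach is not made up. The controller multiplies each number of a shift by 0.04 m and each number of a turn by 0.08 rad. A row lasts 1/10 s, in which the tool goes at most 50 mm and 8.59 degrees, less where a joint would pass 70% of its speed; a pose out of reach is approached as far as the arm can. A call with a number of a shift or a turn outside -1 to 1 is refused whole. A call with a gripper value outside its range is refused whole. The fingers move at their own pace and stop on an object; FORCE is the grip in N (left out, the last holds). Time passes only in rows, so rows that do not move let the fingers close. It gives the time, the measured TCP pose, the force, the opening and the grip force at its end, in the units of the state.
- robot.sense(): the state, without advancing time (a new reading comes with each control period).
- vision.grab_frame(name): name is "side" or "top" or "wrist"; returns the picture (480x640x3 uint8, red, green, blue); there is no depth.
- vision.calibration(name): a dict with "K" (3x3 intrinsics, pixels), "dist" ([k1, k2, p1, p2, k3] as OpenCV has them; the pictures are not rectified), "view" (4x4, takes a point from world to camera coordinates). Camera axes: x right, y down, z forward; pixel columns grow to the right and rows downward; lengths in m; the calibration is good to about 2 mm. A picture is of the moment at which its call begins: read the wrist's pose just before it. calibration takes no time and is no camera call; for the wrist camera it gives the pose at the moment of the call.
- workorder.job_done(): hands the job in; it is judged then, once.
Trained networks look in the newest picture that a camera, given by its name, has taken for a name from the list of things; names that differ only in an ending like _2 or _b are one class to them, and where a whole thing is asked for, a point or a joint stands for the part that bears it (a point fixed in the world has none). Each returns a list of dicts, best first, with "score" (0 to 1); they miss things now and then, are a little off and sometimes report something else, mostly with a low value. They report only what shows in the picture. A call takes as long as a camera call.
- vision.find_in(query, camera): "position" ([row, column] in pixels, amid what is visible of it).
- vision.place_of(query, camera): "position" ([row, column] in pixels: a listed point, or the origin of a listed thing).
The state is a dict: "time_s": time; "joint_positions": joint angles; "joint_velocities": joint speeds; "joint_torque": joint torques, N m; "tool_pos": TCP position; "tool_rot": TCP orientation; "contact_force": force on the tool from outside, world axes, zero at the start; "moment": the same for the moment, N m; "width": opening from 0.0 (shut) to 1.0 (fully open); "gripper_force": force on a finger pad.
Only numpy, scipy, OpenCV 4.12 (cv2) and the standard library are available. Lean on these libraries where they do the work, as an engineer would, in place of code of your own. Each camera call takes 0.05 s, during which the arm holds its last target. There are 200 camera calls.

## Task

It is closing time: slide the showcase's little glass door fully open, then lift every shamrock thimble up off its peg on the rack and feed it in under the glass, standing upright: stand it in the loading bay and push the sprung slide fully home, so that the slide and not your fingers takes it in past the door. Feed in the pewter harp thimble from the counter the same way, last of all, then let the slide spring back and slide the glass door fully shut. Leave the other goods where they are.

Things in the scene. Friction and masses are not known exactly. Their poses are not given: they have to be found in the camera images.
- rack: oak peg rack, a board 135 x 270 mm and 30 mm high; origin at table height under its mid-width, 40 mm behind its front (robot-side) edge. Five upright wooden pegs (9 mm thick, 18 mm tall) stand on its top in a row along its y axis at x = -7.5 mm, y = -100, -50, 0, 50, 100 mm; shamrock thimbles stand over some of the pegs. Behind the pegs (its +x) is a ledge with other goods.
- case: glass-covered showcase on an oak plinth 20 mm high. Origin on the table under the door's front face and the lane's centre line; +x runs into the lane. Lane floor z = 20 mm, 38 mm wide. x = -50 to 0: open loading bay, side lips 6 mm high at y = +-19; x = 0 to 4: door; x = 6 to 160: lane under glass (46 mm high inside, glass top z = 69). Plinth y = -42 to 78.
- bay (a point): a point on the loading bay's floor, on the lane's centre line, 26 mm in front of the door and 24 mm ahead of the resting paddle: a good place to stand a thimble. Axes as the showcase's.
- push_plate (a point): middle of the outer (robot-side) face of the brass push plate of the showcase's sprung slide; moves with it. The plate is upright, 46 mm wide (y), 42 mm tall (22 to 64 mm above the table), 8 mm thick; push it along the showcase's +x. A rod joins it to a paddle (32 mm wide, 28 tall) across the bay, whose face is 92 mm ahead of the plate's outer face.
- slide (a joint): travel of the sprung slide in m: 0 at rest, 0.062 fully home (the paddle face is then 12 mm past the door's front face); it springs back by itself; 2 N at the start, about 8 N when home.
- door (a joint): the glass sliding door across the lane's mouth, in m: 0 shut, 0.046 fully open; it slides to the showcase's +y and stays where it is left (about 1.5 N).
- door_tab (a point): middle of the top of the door's upright brass tab, 12 mm (x) by 18 mm (y), standing from 66 to 94 mm above the table; moves with the door.
- shamrock_1: white porcelain thimble painted with green shamrocks, 25 mm across, 28 mm tall, hollow and open below, origin at the centre of its underside, z up; stands over a peg of the rack. May be absent.
- shamrock_2: white porcelain thimble painted with green shamrocks, 25 mm across, 28 mm tall, hollow and open below, origin at the centre of its underside, z up; stands over a peg of the rack. May be absent.
- shamrock_3: white porcelain thimble painted with green shamrocks, 25 mm across, 28 mm tall, hollow and open below, origin at the centre of its underside, z up; stands over a peg of the rack. May be absent.
- shamrock_4: white porcelain thimble painted with green shamrocks, 25 mm across, 28 mm tall, hollow and open below, origin at the centre of its underside, z up; stands over a peg of the rack. May be absent.
- harp_thimble: pewter souvenir thimble on a round foot, with a small upright harp on its crown: foot 30 mm across and 4 mm thick, body 24 mm across up to 28 mm, 40 mm tall with the harp (12 mm wide, 4 mm thick); origin at the centre of its underside, z up; stands on the table on the robot's side of the rack.
- jug: squat blue ceramic jug with a side handle, 90 mm across, 85 mm tall; origin at the centre of its underside; stays where it is.
- mug: white ceramic mug, 76 mm across, 90 mm tall; origin at the centre of its underside; stays where it is.
- dish: small flat terracotta dish, 72 mm across, 20 mm tall; origin at the centre of its underside; stays where it is.
- spool: spool of ribbon, 34 mm across, 22 mm tall, on the rack's ledge behind the pegs; origin at the centre of its underside; stays where it is.
- eggcup: pewter egg cup, 34 mm across, 34 mm tall, on the rack's ledge behind the pegs; origin at the centre of its underside; stays where it is.
- sheep: little ceramic sheep, 65 x 30 x 49 mm, standing beside the showcase; origin at the centre of its underside; stays where it is.
- globe: snow globe, 66 mm across, 83 mm tall; origin at the centre of its underside; stays where it is.

How it is judged:
On the way, in this order (a step that is already met when the one before it is completed fails the run):
1. the glass door is slid fully open (value of joint door above 0.038 m), for 0.2 s.
2. all shamrock thimbles stand in the lane past the door while the harp thimble is not yet in (x of shamrock_1 in the frame of case between 0.018 and 0.16 m and y of shamrock_1 in the frame of case between -0.02 and 0.02 m and z of shamrock_1 in the frame of case between 0.014 and 0.026 m and angle between each of shamrock_1, shamrock_2, shamrock_3, shamrock_4's own z axis and vertical below 0.2 rad and x of shamrock_2 in the frame of case between 0.018 and 0.16 m and y of shamrock_2 in the frame of case between -0.02 and 0.02 m and z of shamrock_2 in the frame of case between 0.014 and 0.026 m and x of shamrock_3 in the frame of case between 0.018 and 0.16 m and y of shamrock_3 in the frame of case between -0.02 and 0.02 m and z of shamrock_3 in the frame of case between 0.014 and 0.026 m and x of shamrock_4 in the frame of case between 0.018 and 0.16 m and y of shamrock_4 in the frame of case between -0.02 and 0.02 m and z of shamrock_4 in the frame of case between 0.014 and 0.026 m and not (x of harp_thimble in the frame of case between 0.018 and 0.16 m and y of harp_thimble in the frame of case between -0.02 and 0.02 m and z of harp_thimble in the frame of case between 0.014 and 0.026 m and angle between harp_thimble's own z axis and vertical below 0.2 rad)), for 0.2 s.
3. the slide is pushed fully home and the harp thimble has gone in past the door (value of joint slide above 0.055 m and x of harp_thimble in the frame of case between 0.018 and 0.16 m and y of harp_thimble in the frame of case between -0.02 and 0.02 m and z of harp_thimble in the frame of case between 0.014 and 0.026 m and angle between harp_thimble's own z axis and vertical below 0.2 rad), for 0.1 s.
4. the slide is back and the glass door is shut (value of joint door below 0.004 m and value of joint slide below 0.005 m), for 0.2 s.
At the end, for the whole second after the job is handed in: Every thimble stands upright (within 0.2 rad) on the lane floor under the glass, its centre at least 18 mm past the door's front face (so clear of the door), at rest; the slide is back (within 5 mm) and the door shut (within 4 mm); the harp thimble went in after all the shamrock ones (all of step 4 and x of shamrock_1 in the frame of case between 0.018 and 0.16 m and y of shamrock_1 in the frame of case between -0.02 and 0.02 m and z of shamrock_1 in the frame of case between 0.014 and 0.026 m and angle between each of shamrock_1, shamrock_2, shamrock_3, shamrock_4, harp_thimble's own z axis and vertical below 0.2 rad and x of shamrock_2 in the frame of case between 0.018 and 0.16 m and y of shamrock_2 in the frame of case between -0.02 and 0.02 m and z of shamrock_2 in the frame of case between 0.014 and 0.026 m and x of shamrock_3 in the frame of case between 0.018 and 0.16 m and y of shamrock_3 in the frame of case between -0.02 and 0.02 m and z of shamrock_3 in the frame of case between 0.014 and 0.026 m and x of shamrock_4 in the frame of case between 0.018 and 0.16 m and y of shamrock_4 in the frame of case between -0.02 and 0.02 m and z of shamrock_4 in the frame of case between 0.014 and 0.026 m and x of harp_thimble in the frame of case between 0.018 and 0.16 m and y of harp_thimble in the frame of case between -0.02 and 0.02 m and z of harp_thimble in the frame of case between 0.014 and 0.026 m and linear speed of each of shamrock_1, shamrock_2, shamrock_3, shamrock_4, harp_thimble below 0.02 m/s); the robot touches nothing.
It fails at once if a thimble is pushed in past the door by the fingers instead of by the slide ((x of shamrock_1 in the frame of case between -0.004 and 0.16 m and y of shamrock_1 in the frame of case between -0.03 and 0.03 m and z of shamrock_1 in the frame of case below 0.03 m and contact force between the fingers and shamrock_1 above 0.3 N) or (x of shamrock_2 in the frame of case between -0.004 and 0.16 m and y of shamrock_2 in the frame of case between -0.03 and 0.03 m and z of shamrock_2 in the frame of case below 0.03 m and contact force between the fingers and shamrock_2 above 0.3 N) or (x of shamrock_3 in the frame of case between -0.004 and 0.16 m and y of shamrock_3 in the frame of case between -0.03 and 0.03 m and z of shamrock_3 in the frame of case below 0.03 m and contact force between the fingers and shamrock_3 above 0.3 N) or (x of shamrock_4 in the frame of case between -0.004 and 0.16 m and y of shamrock_4 in the frame of case between -0.03 and 0.03 m and z of shamrock_4 in the frame of case below 0.03 m and contact force between the fingers and shamrock_4 above 0.3 N) or (x of harp_thimble in the frame of case between -0.004 and 0.16 m and y of harp_thimble in the frame of case between -0.03 and 0.03 m and z of harp_thimble in the frame of case below 0.03 m and contact force between the fingers and harp_thimble above 0.3 N)).
It fails at once if other goods are knocked over or moved more than 30 mm (distance of any of jug, mug, dish, spool, eggcup, sheep, globe from where it was at the start of the episode above 0.03 m or angle between any of jug, mug, dish, spool, eggcup, sheep, globe's own z axis and vertical above 0.4 rad).
Of shamrock_1, shamrock_2, shamrock_3, shamrock_4 only 2 to 4 are there at a start; the rules pass over those that are not, and their reading is None.
At some moment in a run one of harp_thimble may be knocked a few centimetres aside while the robot is not near it.
It also fails if it takes over 210 s, if anything falls off the work surface, if the arm or the gripper's body presses on something with over 40 N, if the wrist force passes 120 N, or if a joint passes its speed limit or range.

## Working session

There is one attempt and no reset: what is moved stays moved. The work goes in short steps, Python scripts to look and compute and a shell command to move; the robot and the scene stay as the last step left them, time stands still between calls to the robot, and variables do not carry over. Pictures are saved under pics/ and viewed, at most 14 in all, crops included, and the job is handed in when it is done.

```bash
mkdir -p pics; cat > h.py <<'E'
import numpy as np, cv2
from rig import robot, vision
def ray(cam,pos):
    c=vision.calibration(cam); K=np.array(c["K"],float); d=np.array(c["dist"],float); V=np.array(c["view"],float)
    u=cv2.undistortPoints(np.array([[[pos[1],pos[0]]]],float),K,d)[0,0]
    R=V[:3,:3]; o=-R.T@V[:3,3]; return o, R.T@np.array([u[0],u[1],1])
def onz(cam,pos,z):
    o,r=ray(cam,pos); return o+r*(z-o[2])/r[2]
def tri(a,pa,b,pb):
    o1,r1=ray(a,pa);o2,r2=ray(b,pb)
    A=np.stack([r1,-r2],1); s=np.linalg.lstsq(A,o2-o1,rcond=None)[0]
    p,q=o1+r1*s[0],o2+r2*s[1]; return (p+q)/2, np.linalg.norm(p-q)
def snap(cam,name=None):
    im=np.array(vision.grab_frame(cam))
    if name: cv2.imwrite("pics/"+name+".png",im[:,:,::-1])
    return im
def proj(cam,P):
    c=vision.calibration(cam); V=np.array(c["view"],float)
    p,_=cv2.projectPoints(np.array(P,float).reshape(-1,3),cv2.Rodrigues(V[:3,:3])[0],V[:3,3],np.array(c["K"],float),np.array(c["dist"],float)); return p[:,0,::-1]
E
python3 - <<'E'
from h import *
np.set_printoptions(precision=4,suppress=True)
print(robot.sense(), robot.tcp_to_grasp)
Z={"rack":0,"case":0,"bay":.02,"push_plate":.043,"door_tab":.094,"shamrock_1":.03,"harp_thimble":0,"jug":0,"mug":0,"dish":0,"sheep":0,"globe":0,"spool":.03,"eggcup":.03}
for cam in("top","side"):
    snap(cam,cam+"0")
    for n,z in Z.items():
        if cam=="side" and n in("jug","mug","dish","sheep","globe","spool","eggcup"): continue
        for d in vision.place_of(n,cam)[:6]:
            if d["score"]>.3: print(cam,n,round(d["score"],2),np.array(d["position"]).round(1),onz(cam,d["position"],z))
E
```

```text
{'time_s': 0.0, 'joint_positions': array([-1.3851,  0.2212,  1.5277, -0.    ,  1.3947, -0.1261]), 'joint_velocities': array([ 0.0002,  0.0001,  0.0005,  0.0019,  0.0001, -0.0007]), 'joint_torque': array([ -0.0004, -49.4617, -38.7375,   0.0698,   0.0574,  -0.0002]), 'tool_pos': array([ 0.1916, -0.5942,  0.1938]), 'tool_rot': array([-0.001 ,  0.9879,  0.1553, -0.    ]), 'contact_force': array([-0.4312, -0.0062, -0.0832]), 'moment': array([-0.0061,  0.0002,  0.0166]), 'gripper_force': 0.0, 'width': 1.0016328038463456} 0.0187
top rack 0.8 [243.8 234.9] [0.5859 0.2107 0.    ]
top case 0.79 [247.3 379.4] [ 0.5862 -0.1856  0.    ]
top bay 0.93 [252.7 380.7] [ 0.5682 -0.1863  0.02  ]
top bay 0.4 [245.8 236.4] [0.5771 0.2031 0.02  ]
top push_plate 0.66 [298.6 386.7] [ 0.444  -0.1987  0.043 ]
top door_tab 0.58 [241.2 380.4] [ 0.5863 -0.175   0.094 ]
top shamrock_1 0.69 [252.6 381.3] [ 0.5669 -0.1865  0.03  ]
top shamrock_1 0.65 [238.1 255. ] [0.5977 0.1527 0.03  ]
top shamrock_1 0.6 [249. 197.] [0.5641 0.3065 0.03  ]
top shamrock_1 0.57 [240.8 270.1] [0.5914 0.1119 0.03  ]
top shamrock_1 0.47 
[... 669 characters left out ...]
 0.03  ]
side rack 0.97 [314.4 307.2] [0.5822 0.2102 0.    ]
side case 0.71 [212.4 362. ] [ 0.5951 -0.1943  0.    ]
side bay 0.69 [210.6 370.8] [ 0.5676 -0.1877  0.02  ]
side push_plate 0.59 [211.5 415.4] [ 0.4467 -0.2036  0.043 ]
side door_tab 0.42 [191.6 362.6] [ 0.5876 -0.167   0.094 ]
side shamrock_1 0.71 [321.6 305.2] [0.5664 0.255  0.03  ]
side shamrock_1 0.67 [276.5 316.4] [0.5999 0.1154 0.03  ]
side shamrock_1 0.67 [321.9 268.5] [0.6414 0.2878 0.03  ]
side shamrock_1 0.52 [290.5 313.6] [0.5875 0.1605 0.03  ]
side shamrock_1 0.47 [341.  299.9] [0.5544 0.3092 0.03  ]
side shamrock_1 0.39 [192.3 352.2] [ 0.6406 -0.2337  0.03  ]
side harp_thimble 0.42 [307.7 359.9] [0.4766 0.143  0.    ]
```

```bash
python3 - <<'E'
import cv2
a=cv2.imread("pics/top0.png")[150:330,110:430]; b=cv2.imread("pics/side0.png")[160:370,230:450]
cv2.imwrite("pics/ta.png",cv2.resize(a,(800,450),interpolation=cv2.INTER_CUBIC)); cv2.imwrite("pics/sa.png",cv2.resize(b,(628,600),interpolation=cv2.INTER_CUBIC))
E
```

```text
(no output)
```

View pics/ta.png

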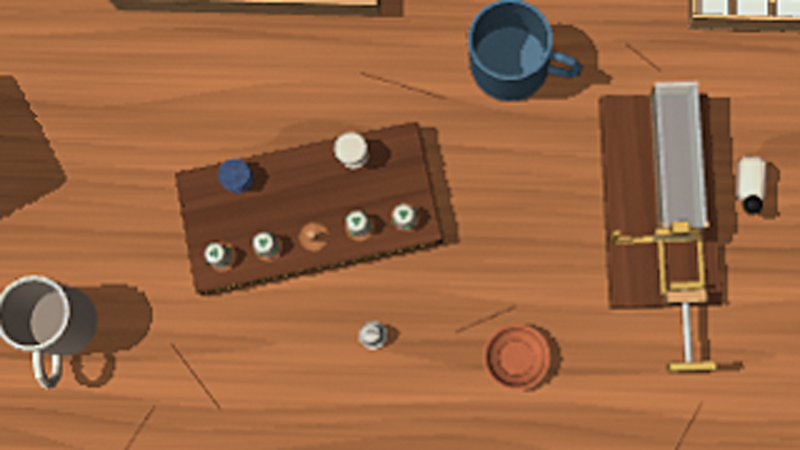

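View pics/sa.png

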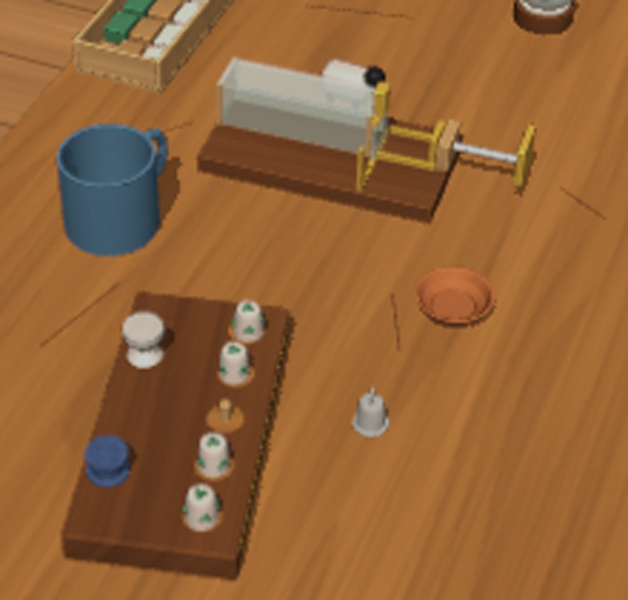

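The top crop shows the rack with four shamrocks on its pegs and the middle peg bare. The harp stands at crop (373,335), the bay at (682,262), the plate at (692,366) and the door tab at (680,228). The side view agrees. I'll write a planner and move over the showcase for a close look.

```bash
cat >> h.py <<'E'
def psi(q): return 2*np.arctan2(q[2],q[1])
def plan(*wps):
    """wps: (x,y,z,psi): prints per leg tool shift in row units if yaw done first / last, and yaw units"""
    s=robot.sense(); p=np.array(s["tool_pos"]); a=(psi(s["tool_rot"])+np.pi)%(2*np.pi)-np.pi
    print("now",p.round(4),round(a,3),"t",round(s["time_s"],1),"F",np.array(s["contact_force"]).round(1))
    for w in wps:
        w=np.array(w,float); d=w[:3]-p
        f=lambda t: np.array([d[0]*np.cos(t)+d[1]*np.sin(t), d[0]*np.sin(t)-d[1]*np.cos(t), -d[2]])/.04
        print("yaw",round((a-w[3])/.08,2),"| xyz yaw-first",f(w[3]).round(2),"yaw-last",f(a).round(2)); p,a=w[:3],w[3]
E
python3 - <<'E'
from h import *
np.set_printoptions(precision=4,suppress=True)
T={"bay":([252.7,380.7],[210.6,370.8]),"plate":([298.6,386.7],[211.5,415.4]),"tab":([241.2,380.4],[191.6,362.6]),"harp":([285.9,258.6],[307.7,359.9]),
"s1":([249,197],[341,299.9]),"s2":([248.8,217.6],[321.6,305.2]),"s3":([238.1,255],[290.5,313.6]),"s4":([240.8,270.1],[276.5,316.4])}
for n,(a,b) in T.items(): print(n,*tri("top",a,"side",b))
plan((.5,-.19,.25,.1))
E
```

```text
bay [ 0.5676 -0.1862  0.0212] 0.0007838455672824126
plate [ 0.4446 -0.1978  0.0478] 0.0018382684293364669
tab [ 0.589  -0.1757  0.0872] 0.0029487920469245415
harp [ 0.4748  0.1413 -0.0017] 0.004527954415866919
s1 [0.5605 0.3064 0.0257] 0.008725747503296773
s2 [0.5672 0.2522 0.0264] 0.0010638463451344803
s3 [0.5952 0.1529 0.0211] 0.008223380279461519
s4 [0.5962 0.1132 0.0278] 0.008897257078508646
now [ 0.1918 -0.5949  0.1949] 0.312 t 1.1 F [-0.3  0.2 -0. ]
yaw 2.65 | xyz yaw-first [ 8.68 -9.3  -1.38] yaw-last [10.44 -7.27 -1.38]
```

```bash
python3 -m inch '[{"grip":87,"xyz":[0,0,0],"yaw":0.9},{"grip":60,"xyz":[0,0,0],"yaw":0.9},{"grip":60,"xyz":[0,0,0],"yaw":0.85},{"grip":40,"xyz":[0.67,-0.72,-0.1],"yaw":0},{"grip":30,"xyz":[0.67,-0.72,-0.1],"yaw":0},{"grip":30,"xyz":[0.67,-0.72,-0.1],"yaw":0},{"grip":30,"xyz":[0.67,-0.72,-0.1],"yaw":0},{"grip":30,"xyz":[0.67,-0.72,-0.1],"yaw":0},{"grip":30,"xyz":[0.67,-0.72,-0.1],"yaw":0},{"grip":30,"xyz":[0.67,-0.72,-0.1],"yaw":0},{"grip":30,"xyz":[0.67,-0.72,-0.1],"yaw":0},{"grip":30,"xyz":[0.67,-0.72,-0.1],"yaw":0},{"grip":30,"xyz":[0.67,-0.72,-0.1],"yaw":0},{"grip":30,"xyz":[0.67,-0.72,-0.1],"yaw":0},{"grip":30,"xyz":[0.67,-0.72,-0.1],"yaw":0},{"grip":30,"xyz":[0.67,-0.66,-0.1],"yaw":0},{"grip":30,"xyz":[0,0,0],"yaw":0},{"grip":30,"xyz":[0,0,0],"yaw":0}]' 15
python3 - <<'E'
from h import *
np.set_printoptions(precision=4,suppress=True)
plan()
snap("wrist","w1")
for n,z in {"case":0,"bay":.02,"push_plate":.043,"door_tab":.094}.items():
  for d in vision.place_of(n,"wrist")[:2]: print(n,round(d["score"],2),np.array(d["position"]).round(1),onz("wrist",d["position"],z))
E
```

```text
time_s: 2.95
tool_pos: [0.5015, -0.1895, 0.247]
tool_rot: [0.0, 0.999, 0.051, -0.0]
contact_force: [-0.0, 0.3, -0.1]
width: 0.347
gripper_force: 0.0
now [ 0.5015 -0.1895  0.247 ] 0.102 t 3.0 F [-0.   0.3 -0.1]
case 0.71 [122.3 327.6] [ 0.5873 -0.1882  0.    ]
bay 0.68 [142.6 323.5] [ 0.5659 -0.1861  0.02  ]
push_plate 0.61 [257.  317.9] [ 0.4464 -0.192   0.043 ]
door_tab 0.88 [113.7 321.7] [ 0.591  -0.1818  0.094 ]
```

View pics/w1.png

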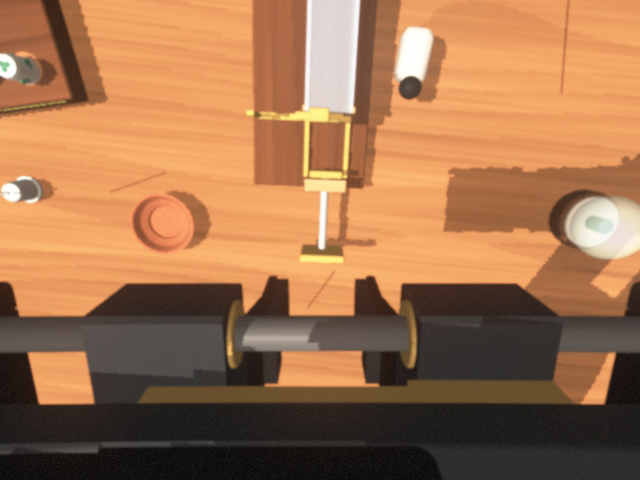

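Wrist view: the showcase is nearly aligned with the image columns. The plate is at (322,255), the paddle at (325,185), the tab at (319,113) and the bay between the rails at columns 307 and 349. I'll compute its yaw from these edges.

```bash
python3 - <<'E'
from h import *
np.set_printoptions(precision=4,suppress=True)
g=cv2.imread("pics/w1.png")
cv2.imwrite("pics/w1c.png",cv2.resize(g[80:280,230:390],(640,800),interpolation=cv2.INTER_CUBIC)[:600*800//800])
def L(a,b,z):
    p,q=onz("wrist",a,z),onz("wrist",b,z); print(p,q,np.arctan2(q[1]-p[1],q[0]-p[0]))
L([185,255],[5,253],.02); L([170,307],[118,308],.026); L([170,347],[118,349],.026); L([248,322],[180,325],.045)
L([247,300],[247,343],.064)
E
```

```text
[ 0.5142 -0.1165  0.02  ] [ 0.6862 -0.1061  0.02  ] 0.06056225619914992
[ 0.5364 -0.1715  0.026 ] [ 0.5887 -0.1679  0.026 ] 0.06852312303139416
[ 0.5405 -0.2138  0.026 ] [ 0.5928 -0.2097  0.026 ] 0.0780991313419569
[ 0.4576 -0.1953  0.045 ] [ 0.5299 -0.1912  0.045 ] 0.05668686798055365
[ 0.4622 -0.1724  0.064 ] [ 0.4665 -0.2159  0.064 ] -1.4720869749665435
```

```bash
python3 - <<'E'
import cv2
g=cv2.imread("pics/w1.png"); cv2.imwrite("pics/w1c.png",cv2.resize(g[90:270,235:385],(500,600),interpolation=cv2.INTER_CUBIC))
E
```

```text
(no output)
```

View pics/w1c.png

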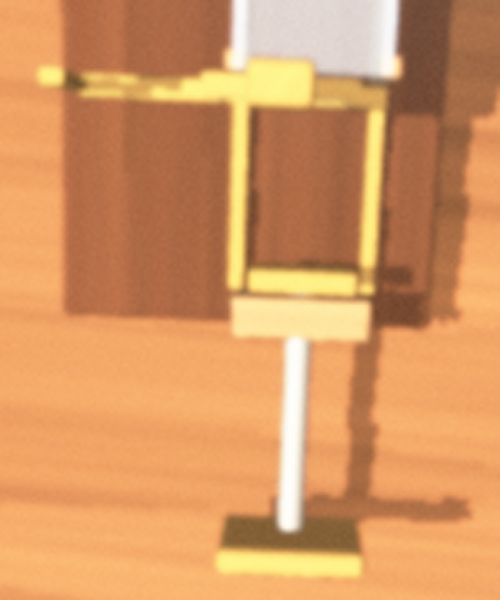

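```bash
python3 - <<'E'
from h import *
np.set_printoptions(precision=4,suppress=True)
print(onz("wrist",[258.4,322],.064), onz("wrist",[112,319.3],.094))
plan((.590,-.180,.12,.065),(.590,-.180,.078,.065),(.590-.004,-.180+.06,.078,.065))
E
```

```text
[ 0.4522 -0.1959  0.064 ] [ 0.5922 -0.1796  0.094 ]
now [ 0.5007 -0.191   0.2468] 0.098 t 3.2 F [-0.4  0.1 -0.4]
yaw 0.41 | xyz yaw-first [ 2.25 -0.13  3.17] yaw-last [ 2.25 -0.05  3.17]
yaw 0.0 | xyz yaw-first [0.   0.   1.05] yaw-last [0.   0.   1.05]
yaw 0.0 | xyz yaw-first [-0.  -1.5 -0. ] yaw-last [-0.  -1.5 -0. ]
```

```bash
python3 -m inch '[{"grip":46,"xyz":[0.75,-0.04,0.6],"yaw":0.4},{"grip":46,"xyz":[0.75,-0.04,0.6],"yaw":0},{"grip":46,"xyz":[0.75,-0.04,0.6],"yaw":0},{"grip":46,"xyz":[0,0,0.6],"yaw":0},{"grip":46,"xyz":[0,0,0.75],"yaw":0},{"grip":46,"xyz":[0,0,0],"yaw":0},{"grip":46,"xyz":[0,0,0.5],"yaw":0},{"grip":46,"xyz":[0,0,0.55],"yaw":0},{"grip":46,"xyz":[0,0,0],"yaw":0},{"grip":46,"xyz":[0,0,0],"yaw":0}]'
python3 - <<'E'
from h import *
plan(); snap("side","s1"); g=cv2.imread("pics/s1.png")[150:270,300:460]; cv2.imwrite("pics/s1c.png",cv2.resize(g,(640,480),interpolation=cv2.INTER_CUBIC))
E
```

```text
time_s: 4.2
tool_pos: [0.5908, -0.1788, 0.0802]
tool_rot: [0.0, 0.999, 0.033, 0.0]
contact_force: [0.1, -0.1, 0.3]
width: 0.531
gripper_force: 0.0
now [ 0.5908 -0.1788  0.0802] 0.067 t 4.2 F [ 0.1 -0.1  0.3]
```

View pics/s1c.png

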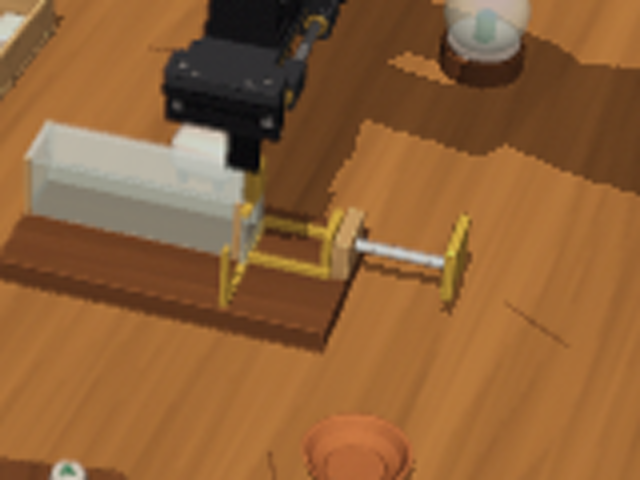

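The side crop shows the fingers straddling the tab at about (255,160), with no contact force. I'll open the door.

```bash
python3 -m inch '[{"grip":46,"xyz":[0,-0.3,0],"yaw":0},{"grip":46,"xyz":[0,-0.3,0],"yaw":0},{"grip":46,"xyz":[0,-0.3,0],"yaw":0},{"grip":46,"xyz":[0,-0.2,0],"yaw":0},{"grip":46,"xyz":[0,-0.2,0],"yaw":0},{"grip":46,"xyz":[0,-0.2,0],"yaw":0}]'
python3 -m inch '[{"grip":46,"xyz":[0,0,0],"yaw":0},{"grip":46,"xyz":[0,0,0],"yaw":0}]'
```

```text
time_s: 4.85
tool_pos: [0.5866, -0.1174, 0.079]
tool_rot: [0.0, 0.999, 0.034, 0.0]
contact_force: [-0.6, 0.1, 1.2]
width: 0.535
gripper_force: 0.0
time_s: 5.05
tool_pos: [0.5866, -0.1182, 0.0789]
tool_rot: [0.0, 0.999, 0.034, -0.0]
contact_force: [0.1, -0.2, -0.0]
width: 0.524
gripper_force: 0.0
```

```bash
python3 -m inch '[{"grip":46,"xyz":[0,-0.1,0],"yaw":0},{"grip":46,"xyz":[0,0,0],"yaw":0}]'|grep -E 'pos|cont'
python3 - <<'E'
from h import *
np.set_printoptions(precision=4,suppress=True)
for c in("top","wrist","side"):
  snap(c,"d_"+c)
  for d in vision.place_of("door_tab",c)[:2]: print(c,round(d["score"],2),np.array(d["position"]).round(1),onz(c,d["position"],.094))
a=cv2.imread("pics/d_wrist.png"); b=cv2.imread("pics/d_side.png")[150:270,300:460]
cv2.imwrite("pics/dd.png",np.hstack([cv2.resize(a,(400,300)),cv2.resize(b,(400,300),interpolation=cv2.INTER_CUBIC)]))
E
```

```text
tool_pos: [0.5863, -0.1143, 0.0789]
contact_force: [0.2, 0.1, -0.5]
wrist 0.84 [285.7 450.1] [ 0.5936 -0.1765  0.094 ]
side 0.58 [191.  361.3] [ 0.5917 -0.1681  0.094 ]
```

View pics/dd.png

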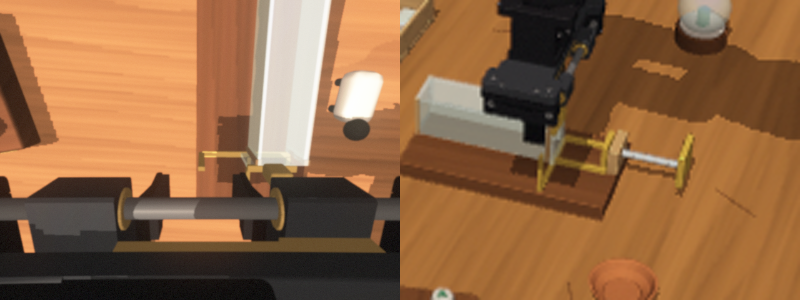

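```bash
python3 - <<'E'
from h import *
np.set_printoptions(precision=1,suppress=True)
s=robot.sense(); p=np.array(s["tool_pos"]); print(p.round(4), s["width"])
t=psi(s["tool_rot"]); y=np.array([np.sin(t),-np.cos(t),0])
P=[p,p+y*.0235,p-y*.0235,[.5936,-.1765,.094],[.5936,-.1765,.066]]
for c in("wrist","side"): print(c,proj(c,P))
V=np.array(vision.calibration("wrist")["view"]); print((-V[:3,:3].T@V[:3,3]).round(3), V[2,:3].round(2))
b=cv2.imread("pics/d_side.png")[170:230,330:410]; a=cv2.imread("pics/d_wrist.png")[220:420,220:520]
cv2.imwrite("pics/dd2.png",np.hstack([cv2.resize(a,(450,300)),cv2.resize(b,(350,300),interpolation=cv2.INTER_CUBIC)]))
E
```

```text
[ 0.6 -0.1  0.1] 0.5269898361665006
wrist [[279.9 322.2]
 [280.  366.6]
 [279.9 277.8]
 [285.7 450.2]
 [266.4 433.8]]
side [[207.4 355.9]
 [202.2 358.5]
 [212.7 353.3]
 [189.1 361.7]
 [197.4 361.3]]
[ 0.7 -0.1  0.3] [-0.3 -0.  -1. ]
```

View pics/dd2.png

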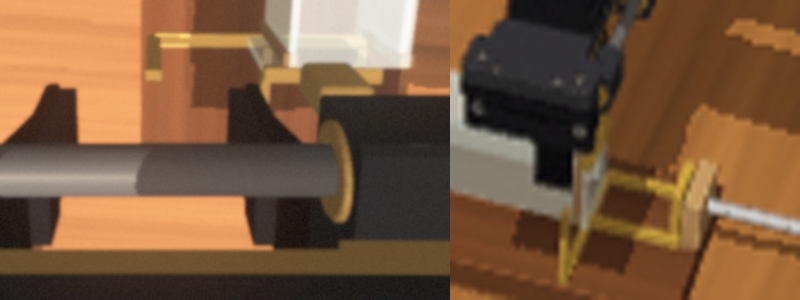

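```bash
python3 - <<'E'
from h import *
for f in("side0","d_side"):
  g=cv2.cvtColor(cv2.imread(f"pics/{f}.png"),cv2.COLOR_BGR2GRAY)
  print(f); 
  for r in range(194,222,1): print(r,g[r,343:371])
s=robot.sense();p=np.array(s["tool_pos"])
for z in(.079,.098): 
  for y in (-.0235,.0235): print(z,y,proj("side",[[p[0]+dx,p[1]+y,z] for dx in(-.0095,.0095)]).round(1).tolist())
E
```

```text
side0
194 [176 169 164 163 170 171 171 170 170 171 172 174 175 177 168 170 171 154
 135 128 129 131  90 101 114 111 112 114]
195 [176 171 166 165 176 177 172 171 171 170 165 164 164 166 167 169 176 159
 137 128 129 128  89  98 111 111 111 115]
196 [172 170 172 175 176 176 177 177 177 176 166 163 163 170 170 171 176 156
 135 127 128 127  90 103 109 112 113 116]
197 [167 166 164 164 168 169 174 176 175 175 168 164 165 176 172 175 176 138
 126 127 128 116  87 101 109 112 114 117]
198 [150 155 156 165 162 169 163 167 165 168 170 167 170 174 176 175 176 145
 128 126 126 115  95 107 111 114 118 118]
199 [151 150 150 150 150 151 155 161 166 163 169 162 167 165 169 169 175 148
 131 126 129 115 106 109 113 115 118 118]
200 [149 150 150 150 150 151 151 150 150 150 155 156 161 166 167 162 167 153
 148 130 132 115 108 107 109 116 119 118]
201 [140 145 147 147 149 149 150 151 151 150 150 150 150 150 150 140 135 128
 154 155 122 107  78  63  54 107 115 113]
202 [120 121 127 127 139 141 145 147 149 149 149 150 150 150 150 140 129 148
 155 140 126 108  78  48  43  50  81  85]
203 [119 119 120 120 12
[... 4978 characters left out ...]
2  44  43  42  43  43  43  44  53  57]
218 [ 77  57  47  52  46  46  46  46  47  47  47  45 126 114  68  90 103  85
  52  44  44  44  43  44  43  44  43  43]
219 [ 77  77  58  74  57  52  52  52  47  46  46  45 127 114  77 101 102  63
  46  46  46  45  45  46  46  45  45  44]
220 [ 82  83  83  81  79  77  77  77  58  53  53  53 126 114  97 104  86  52
  46  46  46  46  45  45  45  46  45  44]
221 [ 83  82  84  84  86  86  83  81  80  78  77  76 128 113 105 107  66  47
  45  46  46  46  47  45  47  46  45  45]
0.079 -0.0235 [[203.2, 362.4], [201.4, 355.7]]
0.079 0.0235 [[213.5, 356.2], [211.7, 349.3]]
0.098 -0.0235 [[197.5, 362.7], [195.7, 356.0]]
0.098 0.0235 [[207.7, 356.4], [205.9, 349.5]]
```

```bash
cat >> h.py <<'E'
def tips(cam="side"):
    """visible dark finger bottom, near projected TCP; printed against projections at some heights"""
    g=cv2.cvtColor(snap(cam),cv2.COLOR_RGB2GRAY); s=robot.sense(); p=np.array(s["tool_pos"]); w=s["width"]*.0435
    c=proj(cam,[p])[0].round().astype(int)
    print("w",round(s["width"]*87,1),"tcp px",c,"dark bottom per col",[(int(u),int(max([r for r in range(c[0]-22,c[0]+16) if g[r,u]<30],default=0))) for u in range(c[1]-8,c[1]+9,2)])
    for dz in(0,.01,.02): print(dz,proj(cam,[p+[0,w,dz],p+[0,-w,dz]]).round(1).tolist())
E
python3 -m inch '[{"grip":0,"xyz":[0,0,0],"yaw":0},{"grip":0,"xyz":[0,0,0],"yaw":0},{"grip":0,"xyz":[0,0,0],"yaw":0},{"grip":0,"xyz":[0,0,0],"yaw":0},{"grip":0,"xyz":[0,0,0],"yaw":0},{"grip":0,"xyz":[0,0,0],"yaw":0}]' >/dev/null
python3 -c "from h import *;tips()"
python3 -m inch '[{"grip":87,"xyz":[0,0,0],"yaw":0},{"grip":87,"xyz":[0,0,0],"yaw":0},{"grip":87,"xyz":[0,0,0],"yaw":0},{"grip":87,"xyz":[0,0,0],"yaw":0},{"grip":87,"xyz":[0,0,0],"yaw":0},{"grip":87,"xyz":[0,0,0],"yaw":0},{"grip":87,"xyz":[0,0,0],"yaw":0},{"grip":87,"xyz":[0,0,0],"yaw":0}]'>/dev/null
python3 -c "from h import *;tips()"
```

```text
w 4.0 tcp px [207 356] dark bottom per col [(348, 196), (350, 197), (352, 200), (354, 201), (356, 201), (358, 202), (360, 199), (362, 199), (364, 0)]
0 [[207.8, 355.6], [207.0, 356.2]]
0.01 [[204.8, 355.8], [204.0, 356.3]]
0.02 [[201.8, 355.9], [200.9, 356.4]]
w 63.4 tcp px [207 356] dark bottom per col [(348, 196), (350, 207), (352, 207), (354, 208), (356, 208), (358, 198), (360, 199), (362, 199), (364, 187)]
0 [[214.5, 351.6], [200.6, 360.1]]
0.01 [[211.4, 351.7], [197.6, 360.3]]
0.02 [[208.4, 351.8], [194.6, 360.4]]
```

The side view puts the fingertips about 19 mm higher than the reported TCP, so they passed above the tab. I'll touch down on bare table to measure the offset.

```bash
python3 -m inch '[{"grip":0,"xyz":[0,-0.4,0],"yaw":0},{"grip":0,"xyz":[0,-0.4,0],"yaw":0},{"grip":0,"xyz":[0,-0.4,0],"yaw":0},{"grip":0,"xyz":[0,0,0.5],"yaw":0},{"grip":0,"xyz":[0,0,0.5],"yaw":0},{"grip":0,"xyz":[0,0,0.3],"yaw":0},{"grip":0,"xyz":[0,0,0],"yaw":0}]'|grep -E 'pos|cont'
for i in 1 2 3 4 5 6 7; do :; done
python3 -m inch '[{"grip":0,"xyz":[0,0,0.3],"yaw":0},{"grip":0,"xyz":[0,0,0],"yaw":0}]'|grep -E 'pos|cont'
python3 -m inch '[{"grip":0,"xyz":[0,0,0.3],"yaw":0},{"grip":0,"xyz":[0,0,0],"yaw":0}]'|grep -E 'pos|cont'
python3 -c "from h import *;tips()"
```

```text
tool_pos: [0.5811, -0.0649, 0.0248]
contact_force: [-0.7, -0.2, -0.6]
tool_pos: [0.5825, -0.0661, 0.014]
contact_force: [-0.2, 0.3, -1.0]
tool_pos: [0.5821, -0.0663, 0.0015]
contact_force: [-0.1, -0.3, 0.1]
w 0.8 tcp px [241 350] dark bottom per col [(342, 234), (344, 234), (346, 234), (348, 235), (350, 235), (352, 236), (354, 236), (356, 234), (358, 0)]
0 [[241.0, 349.9], [240.8, 350.0]]
0.01 [[238.2, 350.0], [238.0, 350.1]]
0.02 [[235.3, 350.1], [235.1, 350.2]]
```

```bash
python3 -m inch '[{"grip":0,"xyz":[0,0,0.2],"yaw":0},{"grip":0,"xyz":[0,0,0],"yaw":0}]'|grep -E 'pos|cont'
python3 -m inch '[{"grip":0,"xyz":[0,0,0.1],"yaw":0},{"grip":0,"xyz":[0,0,0],"yaw":0}]'|grep -E 'pos|cont'
python3 -m inch '[{"grip":0,"xyz":[0,0,0.1],"yaw":0},{"grip":0,"xyz":[0,0,0],"yaw":0}]'|grep -E 'pos|cont'
```

```text
tool_pos: [0.5824, -0.0663, -0.006]
contact_force: [-0.5, 0.1, 0.4]
tool_pos: [0.5827, -0.0663, -0.0095]
contact_force: [0.5, -0.2, 0.2]
tool_pos: [0.5827, -0.0663, -0.0135]
contact_force: [-0.8, 0.4, 0.2]
```

```bash
python3 -m inch '[{"grip":0,"xyz":[0,0,0.06],"yaw":0},{"grip":0,"xyz":[0,0,0],"yaw":0}]'|grep -E 'pos|cont'
python3 -m inch '[{"grip":0,"xyz":[0,0,0.06],"yaw":0},{"grip":0,"xyz":[0,0,0],"yaw":0}]'|grep -E 'pos|cont'
python3 -m inch '[{"grip":0,"xyz":[0,0,0.06],"yaw":0},{"grip":0,"xyz":[0,0,0],"yaw":0}]'|grep -E 'pos|cont'
```

```text
tool_pos: [0.5829, -0.0664, -0.0158]
contact_force: [0.4, 0.3, -0.4]
tool_pos: [0.5829, -0.0664, -0.0182]
contact_force: [-1.7, -0.3, -0.1]
tool_pos: [0.5828, -0.0663, -0.0206]
contact_force: [-0.4, 0.5, 0.3]
```

```bash
python3 -c "from h import *;tips()"; python3 -m inch '[{"grip":0,"xyz":[0,0,0.05],"yaw":0},{"grip":0,"xyz":[0,0,0],"yaw":0}]'|grep -E 'pos|cont'
python3 -m inch '[{"grip":0,"xyz":[0,0,0.05],"yaw":0},{"grip":0,"xyz":[0,0,0],"yaw":0}]'|grep -E 'pos|cont'
```

```text
w 0.5 tcp px [247 349] dark bottom per col [(341, 240), (343, 241), (345, 241), (347, 241), (349, 242), (351, 242), (353, 243), (355, 242), (357, 0)]
0 [[247.2, 349.5], [247.1, 349.5]]
0.01 [[244.4, 349.6], [244.3, 349.6]]
0.02 [[241.6, 349.7], [241.5, 349.7]]
tool_pos: [0.5829, -0.0664, -0.0225]
contact_force: [0.0, -0.1, -0.0]
tool_pos: [0.5828, -0.0663, -0.0246]
contact_force: [0.3, 0.0, -0.5]
```

```bash
for k in a; do python3 -m inch '[{"grip":0,"xyz":[0,0,0.05],"yaw":0},{"grip":0,"xyz":[0,0,0],"yaw":0}]'|grep -E 'pos|cont'; done
python3 -m inch '[{"grip":0,"xyz":[0,0,0.05],"yaw":0},{"grip":0,"xyz":[0,0,0],"yaw":0}]'|grep -E 'pos|cont'
python3 -m inch '[{"grip":0,"xyz":[0,0,0.05],"yaw":0},{"grip":0,"xyz":[0,0,0],"yaw":0}]'|grep -E 'pos|cont'
python3 - <<'E'
from h import *
s=robot.sense();print(s["joint_positions"],s["joint_torque"])
g=snap("side","z1")[200:270,310:390]; a=snap("wrist","z1w")[200:420,180:460]
cv2.imwrite("pics/z1c.png",np.hstack([cv2.resize(a,(420,330)),cv2.resize(g,(377,330),interpolation=cv2.INTER_CUBIC)])[:,:,::-1])
E
```

```text
tool_pos: [0.5829, -0.0664, -0.0266]
contact_force: [-0.2, 0.3, -0.5]
tool_pos: [0.5833, -0.0664, -0.0272]
contact_force: [-2.7, 1.3, 7.6]
tool_pos: [0.5833, -0.0664, -0.0273]
contact_force: [-10.5, 2.1, 23.7]
[-2.47536313e-01  3.90163165e-01  1.77191661e+00 -2.45058841e-04
  9.80301145e-01  1.25525410e+00] [-4.90218066e-01 -3.94564211e+01 -2.89492750e+01  2.40538437e-01
 -3.85583639e+00 -2.38354020e-03]
```

View pics/z1c.png

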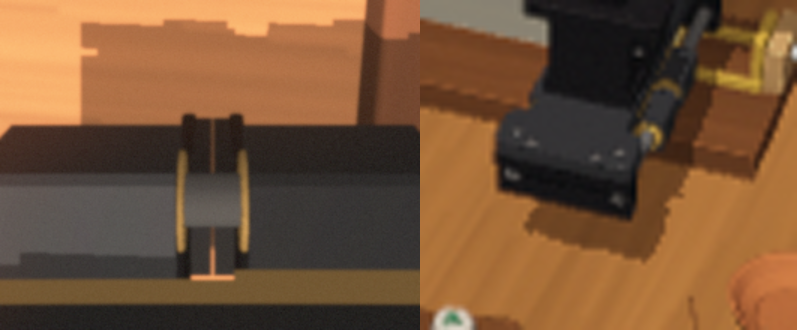

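```bash
python3 - <<'E'
from h import *
s=robot.sense();p=np.array(s["tool_pos"]);t=psi(s["tool_rot"]);x=np.array([np.cos(t),np.sin(t),0]);y=np.array([np.sin(t),-np.cos(t),0])
for dz in(0,.027): print(dz,proj("wrist",[p+[0,0,dz]+x*a+y*b for a in(-.0095,.0095) for b in (-.015,.015)]).round(0).tolist())
E
python3 -m inch '[{"grip":0,"xyz":[0,0,-0.7],"yaw":0},{"grip":20,"xyz":[0,0,-1],"yaw":0},{"grip":46,"xyz":[0,0,-1],"yaw":0},{"grip":46,"xyz":[0,0,0],"yaw":0}]'
sed -i 's/p=np.array(s\["tool_pos"\]); a=/p=np.array(s["tool_pos"])+[0,0,.027]; a=/' h.py
python3 - <<'E'
from h import *
plan((.586,-.12,.12,.065),(.590,-.180,.12,.065),(.590,-.180,.077,.065))
E
```

```text
0 [[297.0, 294.0], [297.0, 350.0], [263.0, 294.0], [263.0, 351.0]]
0.027 [[320.0, 290.0], [320.0, 354.0], [282.0, 289.0], [282.0, 355.0]]
time_s: 10.95
tool_pos: [0.5881, -0.0676, 0.0849]
tool_rot: [0.002, 0.999, 0.034, 0.006]
contact_force: [1.8, -0.4, 0.7]
width: 0.197
gripper_force: 0.0
now [ 0.5881 -0.0676  0.1119] 0.068 t 10.9 F [ 1.8 -0.4  0.7]
yaw 0.04 | xyz yaw-first [-0.14  1.3  -0.2 ] yaw-last [-0.14  1.3  -0.2 ]
yaw 0.0 | xyz yaw-first [ 0.   1.5 -0. ] yaw-last [ 0.   1.5 -0. ]
yaw 0.0 | xyz yaw-first [0.   0.   1.08] yaw-last [0.   0.   1.08]
```

```bash
python3 -m inch '[{"grip":46,"xyz":[-0.02,0.7,-0.2],"yaw":0},{"grip":46,"xyz":[-0.02,0.7,0],"yaw":0},{"grip":46,"xyz":[-0.05,0.7,0],"yaw":0},{"grip":46,"xyz":[-0.05,0.7,0],"yaw":0},{"grip":46,"xyz":[0,0,0],"yaw":0},{"grip":46,"xyz":[0,0,0.4],"yaw":0},{"grip":46,"xyz":[0,0,0.4],"yaw":0},{"grip":46,"xyz":[0,0,0.28],"yaw":0},{"grip":46,"xyz":[0,0,0],"yaw":0}]'
python3 -m inch '[{"grip":46,"xyz":[0,-0.25,0],"yaw":0},{"grip":46,"xyz":[0,-0.25,0],"yaw":0},{"grip":46,"xyz":[0,-0.25,0],"yaw":0},{"grip":46,"xyz":[0,-0.25,0],"yaw":0}]'|grep -E "pos|con"
python3 -m inch '[{"grip":46,"xyz":[0,-0.2,0],"yaw":0},{"grip":46,"xyz":[0,-0.15,0],"yaw":0},{"grip":46,"xyz":[0,0,0],"yaw":0}]'|grep -E "pos|con"
```

```text
time_s: 11.85
tool_pos: [0.5824, -0.1765, 0.0388]
tool_rot: [-0.001, 0.999, 0.034, -0.003]
contact_force: [-2.3, 1.1, -2.1]
width: 0.533
gripper_force: 1.4
tool_pos: [0.5831, -0.1376, 0.0433]
contact_force: [1.6, -2.4, -1.1]
tool_pos: [0.5825, -0.127, 0.0433]
contact_force: [2.5, -10.2, -3.2]
```

```bash
python3 -m inch '[{"grip":46,"xyz":[0,-0.1,0],"yaw":0},{"grip":46,"xyz":[0,0,0],"yaw":0}]'|grep -E "pos|con"
python3 - <<'E'
from h import *
np.set_printoptions(precision=4,suppress=True)
for c in("top","wrist","side"):
  snap(c,"e_"+c)
  for d in vision.place_of("door_tab",c)[:2]: print(c,round(d["score"],2),np.array(d["position"]).round(1),onz(c,d["position"],.094))
a=cv2.imread("pics/e_wrist.png"); b=cv2.imread("pics/e_side.png")[150:270,300:460]
cv2.imwrite("pics/ee.png",np.hstack([cv2.resize(a,(400,300)),cv2.resize(b,(400,300),interpolation=cv2.INTER_CUBIC)]))
E
```

```text
tool_pos: [0.5825, -0.1267, 0.0432]
contact_force: [3.2, -23.2, -9.2]
top 0.34 [242.  257.4] [0.5762 0.1384 0.094 ]
wrist 0.65 [311.1 357.9] [ 0.5901 -0.1398  0.094 ]
```

View pics/ee.png

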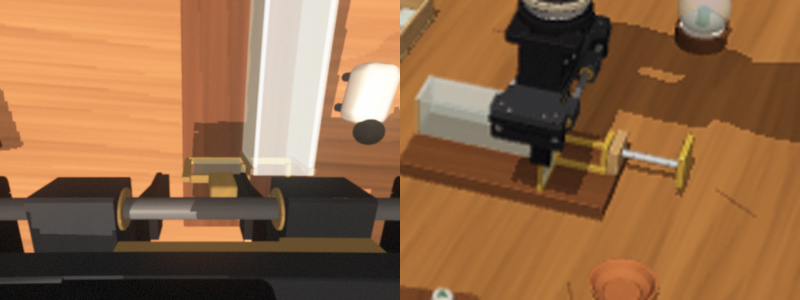

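Door mostly open, but the +y finger may be against the rail post at (188,170). I'll back off, lift 8 mm and push again.

```bash
python3 -m inch '[{"grip":46,"xyz":[0,0.15,0],"yaw":0},{"grip":46,"xyz":[0,0.1,-0.1],"yaw":0},{"grip":46,"xyz":[0,0,-0.15],"yaw":0},{"grip":46,"xyz":[0,0,0],"yaw":0}]'|grep -E "pos|con"
python3 -m inch '[{"grip":46,"xyz":[0,-0.1,0],"yaw":0},{"grip":46,"xyz":[0,-0.1,0],"yaw":0},{"grip":46,"xyz":[0,-0.1,0],"yaw":0},{"grip":46,"xyz":[0,0,0],"yaw":0}]'|grep -E "pos|con"
```

```text
tool_pos: [0.5828, -0.1303, 0.054]
contact_force: [0.6, 0.5, 0.5]
tool_pos: [0.5821, -0.126, 0.0531]
contact_force: [2.6, -27.6, -7.6]
```

```bash
python3 -m inch '[{"grip":46,"xyz":[0,-0.08,0],"yaw":0},{"grip":46,"xyz":[0,0,0],"yaw":0}]'|grep -E "pos|con"
python3 -c "
from h import *
snap('wrist')
for d in vision.place_of('door_tab','wrist')[:2]: print(d['score'],onz('wrist',d['position'],.094))"
```

```text
tool_pos: [0.582, -0.1236, 0.0531]
contact_force: [3.2, -30.5, -7.9]
0.85 [ 0.59035677 -0.14169186  0.094     ]
```

```bash
python3 -m inch '[{"grip":46,"xyz":[0,0.2,0],"yaw":0},{"grip":46,"xyz":[0,0.15,0],"yaw":0},{"grip":46,"xyz":[0,0,-0.7],"yaw":0},{"grip":46,"xyz":[0,0,-0.7],"yaw":0},{"grip":40,"xyz":[0,0,-0.7],"yaw":0},{"grip":36,"xyz":[0,0,0],"yaw":0}]'|grep -E "pos|con"
python3 -c "
from h import *
plan((.53,.13,.27,1.0))"
```

```text
tool_pos: [0.5847, -0.1294, 0.1415]
contact_force: [1.1, -0.3, 1.3]
now [ 0.5847 -0.1294  0.1685] 0.069 t 14.8 F [ 1.1 -0.3  1.3]
yaw -11.64 | xyz yaw-first [ 4.72 -4.65 -2.54] yaw-last [-0.92 -6.56 -2.54]
```

```bash
python3 -m inch '[{"grip":36,"xyz":[-0.1,-0.73,-0.28],"yaw":0},{"grip":36,"xyz":[-0.1,-0.73,-0.28],"yaw":0},{"grip":36,"xyz":[-0.1,-0.73,-0.28],"yaw":0},{"grip":36,"xyz":[-0.1,-0.73,-0.28],"yaw":0},{"grip":36,"xyz":[-0.1,-0.73,-0.28],"yaw":0},{"grip":36,"xyz":[-0.1,-0.73,-0.28],"yaw":0},{"grip":36,"xyz":[-0.1,-0.73,-0.28],"yaw":0},{"grip":36,"xyz":[-0.1,-0.73,-0.28],"yaw":0},{"grip":36,"xyz":[-0.1,-0.73,-0.28],"yaw":0},{"grip":36,"xyz":[0,0,0],"yaw":-0.97},{"grip":36,"xyz":[0,0,0],"yaw":-0.97},{"grip":36,"xyz":[0,0,0],"yaw":-0.97},{"grip":36,"xyz":[0,0,0],"yaw":-0.97},{"grip":36,"xyz":[0,0,0],"yaw":-0.97},{"grip":36,"xyz":[0,0,0],"yaw":-0.97},{"grip":36,"xyz":[0,0,0],"yaw":-0.97},{"grip":36,"xyz":[0,0,0],"yaw":-0.97},{"grip":36,"xyz":[0,0,0],"yaw":-0.97},{"grip":36,"xyz":[0,0,0],"yaw":-0.97},{"grip":36,"xyz":[0,0,0],"yaw":-0.97}]' >/dev/null
python3 -m inch '[{"grip":36,"xyz":[0,0,0],"yaw":-0.97},{"grip":36,"xyz":[0,0,0],"yaw":0},{"grip":36,"xyz":[0,0,0],"yaw":0}]'|grep -E "pos|rot"
python3 - <<'E'
from h import *
np.set_printoptions(precision=4,suppress=True)
plan(); snap("wrist","r1"); snap("top"); 
for c in("wrist","top"):
 for n,z in {"rack":0,"shamrock_1":.03,"harp_thimble":0,"spool":.03,"eggcup":.03}.items():
  for d in vision.place_of(n,c)[:5]:
   if d["score"]>.3: print(c,n,round(d["score"],2),np.array(d["position"]).round(1),onz(c,d["position"],z))
E
```

```text
tool_pos: [0.5274, 0.1308, 0.2366]
tool_rot: [-0.0, 0.878, 0.478, -0.001]
now [0.5274 0.1308 0.2636] 0.998 t 17.1 F [ 0.6 -0.5  0.4]
wrist rack 0.76 [108.2 332.8] [0.593  0.2079 0.    ]
wrist shamrock_1 0.95 [144.9 362.4] [0.5978 0.1611 0.03  ]
wrist shamrock_1 0.89 [ 33.9 245.8] [0.558  0.3059 0.03  ]
wrist shamrock_1 0.68 [ 75.6 285.1] [0.5687 0.2565 0.03  ]
wrist shamrock_1 0.59 [183.6 394. ] [0.6052 0.1101 0.03  ]
wrist harp_thimble 0.97 [248.3 267.8] [0.4468 0.1182 0.    ]
wrist spool 0.41 [183.7 393.6] [0.605  0.1101 0.03  ]
top spool 0.57 [251.2 380.3] [ 0.5706 -0.1838  0.03  ]
top eggcup 0.33 [253.8 383.4] [ 0.5638 -0.1921  0.03  ]
```

View pics/r1.png

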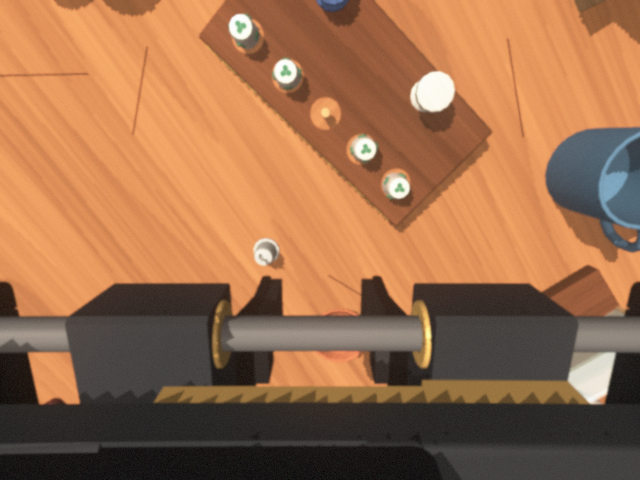

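```bash
python3 - <<'E'
from h import *
p=np.array([.5833,-.0664,-.0273]);t=.068;x=np.array([np.cos(t),np.sin(t),0]);y=np.array([np.sin(t),-np.cos(t),0])
for h in(.043+.027,.05+.027,.06+.027,.07+.027): print("body above real tip",round(h-.027,3),proj("side",[p+[0,0,h]+x*a-y*.095 for a in(.0375,-.0375)]).round(1).tolist())
b=cv2.imread("pics/z1.png")[205:265,310:370]; cv2.imwrite("pics/z1d.png",cv2.resize(b,(600,600),interpolation=cv2.INTER_NEAREST))
E
```

```text
body above real tip 0.043 [[249.3, 324.6], [255.9, 353.2]]
body above real tip 0.05 [[247.2, 324.6], [253.9, 353.3]]
body above real tip 0.06 [[244.2, 324.6], [250.9, 353.4]]
body above real tip 0.07 [[241.2, 324.6], [247.9, 353.6]]
```

View pics/z1d.png

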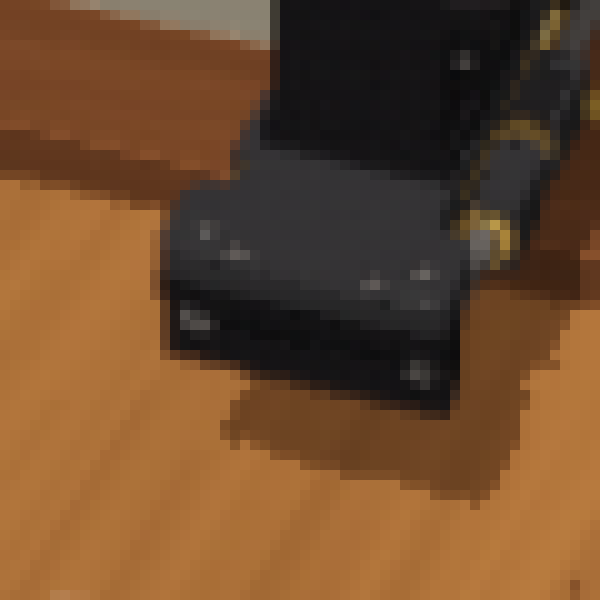

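Body is 70 mm above the true tip, as specified, so only the TCP z reading is biased, by 27 mm. Wrist view r1: thimbles at (398,187), (364,150), (288,73) and (242,28). The harp was already knocked and is now at (266,250). Next, pick the first thimble.

```bash
python3 -c "
from h import *
plan((.6055,.1103,.10,1.0))"
```

```text
now [0.528  0.1303 0.2644] 0.999 t 17.6 F [-0.2  0.2 -0.7]
yaw -0.01 | xyz yaw-first [0.63 1.9  4.11] yaw-last [0.63 1.9  4.11]
```

```bash
python3 -m inch '[{"grip":42,"xyz":[0.16,0.48,0.8],"yaw":0},{"grip":42,"xyz":[0.16,0.48,0.8],"yaw":0},{"grip":42,"xyz":[0.16,0.48,0.8],"yaw":0},{"grip":42,"xyz":[0.15,0.46,0.8],"yaw":0},{"grip":42,"xyz":[0,0,0.9],"yaw":0},{"grip":42,"xyz":[0,0,0],"yaw":0},{"grip":42,"xyz":[0,0,0],"yaw":0}]' 12|grep -E "pos|wid"
python3 - <<'E'
from h import *
plan((.6055,.1103,.042,1.0))
np.set_printoptions(precision=4,suppress=True)
s=robot.sense();p=np.array(s["tool_pos"])+[0,0,.027];y=np.array([np.sin(1),-np.cos(1),0])
snap("wrist","g1"); snap("side","g1s")
for n in ("shamrock_1",):
 for c in("wrist","side"):
  for d in vision.place_of(n,c)[:5]: print(c,round(d["score"],2),np.array(d["position"]).round(),onz(c,d["position"],.03))
print("tips",proj("side",[p+y*.021,p-y*.021]).round(1), proj("wrist",[p+y*.021,p-y*.021]).round(1))
a=cv2.imread("pics/g1.png"); b=cv2.imread("pics/g1s.png")[230:310,270:370]
cv2.imwrite("pics/g1c.png",np.hstack([cv2.resize(a,(400,300)),cv2.resize(b,(375,300),interpolation=cv2.INTER_CUBIC)]))
E
```

```text
tool_pos: [0.6049, 0.1104, 0.0731]
width: 0.482
now [0.6049 0.1104 0.1001] 0.999 t 18.4 F [0.  0.1 0.6]
yaw -0.01 | xyz yaw-first [0.01 0.01 1.45] yaw-last [0.01 0.01 1.45]
wrist 0.96 [ 7. 46.] [0.5588 0.3077 0.03  ]
wrist 0.85 [ 80. 129.] [0.5721 0.2561 0.03  ]
wrist 0.84 [198. 267.] [0.5997 0.1589 0.03  ]
wrist 0.69 [256. 319.] [0.6061 0.1091 0.03  ]
side 0.68 [324. 304.] [0.5658 0.2607 0.03  ]
side 0.66 [290. 314.] [0.5876 0.1602 0.03  ]
side 0.65 [277. 318.] [0.5948 0.1143 0.03  ]
side 0.46 [342. 300.] [0.5516 0.3122 0.03  ]
tips [[248.4 310.1]
 [258.4 320.1]] [[301.3 360.1]
 [301.4 270.6]]
```

View pics/g1c.png

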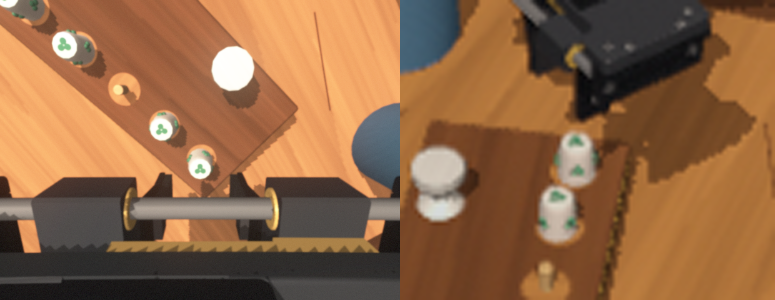

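```bash
python3 - <<'E'
from h import *
np.set_printoptions(precision=4,suppress=True)
print("wrist crown",onz("wrist",[254,320],.058),"side crown",onz("side",[267.3,317.2],.058),"tri",tri("wrist",[254,320],"side",[267.3,317.2]))
g=cv2.imread("pics/top0.png").astype(int); 
# white crowns / green centroid in top picture
hsv=cv2.cvtColor(g.astype(np.uint8),cv2.COLOR_BGR2HSV)
m=cv2.inRange(hsv,(40,60,40),(90,255,255)); n,l,st,c=cv2.connectedComponentsWithStats(cv2.dilate(m,np.ones((3,3))))
for s,cc in zip(st[1:],c[1:]):
  if 200<cc[1]<270 and 180<cc[0]<290: print("top green",cc.round(1),s[4],onz("top",[cc[1],cc[0]],.058))
w=cv2.imread("pics/g1.png"); m=cv2.inRange(cv2.cvtColor(w,cv2.COLOR_BGR2HSV),(45,60,40),(85,255,255)); n,l,st,c=cv2.connectedComponentsWithStats(cv2.dilate(m,np.ones((5,5))))
for s,cc in zip(st[1:],c[1:]):
  if s[4]>60: print("wrist green",cc.round(1),s[4],onz("wrist",[cc[1],cc[0]],.058))
E
```

```text
wrist crown [0.6121 0.1176 0.058 ] side crown [0.5991 0.1118 0.058 ] tri (array([0.6059, 0.1112, 0.0511]), np.float64(0.01307654587112931))
top green [269.9 235.7] 32 [0.6    0.1106 0.058 ]
top green [252.  237.8] 23 [0.5932 0.1573 0.058 ]
top green [257.  240.5] 12 [0.5864 0.1438 0.058 ]
top green [273.  240.5] 18 [0.5875 0.1019 0.058 ]
top green [216.4 245.2] 33 [0.5712 0.2495 0.058 ]
top green [251. 243.] 9 [0.5793 0.1592 0.058 ]
top green [196.3 252.1] 31 [0.5516 0.301  0.058 ]
top green [200.5 249.5] 14 [0.5587 0.2905 0.058 ]
top green [219.6 249.6] 15 [0.5597 0.2405 0.058 ]
top green [213. 251.] 9 [0.5556 0.2575 0.058 ]
wrist green [53.5  7.5] 246 [0.5721 0.2896 0.058 ]
wrist green [27.5 23.9] 156 [0.5568 0.291  0.058 ]
wrist green [113.4  49.7] 117 [0.5838 0.2609 0.058 ]
wrist green [101.6  71.9] 422 [0.5722 0.2564 0.058 ]
wrist green [139.3  73.8] 201 [0.5873 0.2458 0.058 ]
wrist green [123.6 100.1] 108 [0.5726 0.2406 0.058 ]
wrist green [257.4 182. ] 118 [0.6057 0.1702 0.058 ]
wrist green [281.6 198.3] 132 [0.6117 0.1558 0.058 ]
wrist green [257.6 207.5] 315 [0.5978 0.1587 0.058 ]
wrist green [329.  245.2] 132 [0.6192 0.1193 0.058 ]
wrist green [302.5 252.6] 108 [0.6042 0.1237 0.058 ]
wrist green [319.9 270.8] 284 [0.6066 0.1091 0.058 ]
```

```bash
python3 -m inch '[{"grip":42,"xyz":[0,0,0.5],"yaw":0},{"grip":42,"xyz":[0,0,0.4],"yaw":0},{"grip":42,"xyz":[0,0,0.3],"yaw":0},{"grip":42,"xyz":[0,0,0.25],"yaw":0},{"grip":42,"xyz":[0,0,0],"yaw":0}]' 12|grep -E "pos|wid|cont"
python3 -m inch '[{"grip":10,"xyz":[0,0,0],"yaw":0},{"grip":10,"xyz":[0,0,0],"yaw":0},{"grip":10,"xyz":[0,0,0],"yaw":0},{"grip":10,"xyz":[0,0,0],"yaw":0},{"grip":10,"xyz":[0,0,0],"yaw":0}]' 12
python3 -c "
from h import *
plan()
snap('side','p1'); b=cv2.imread('pics/p1.png')[230:310,270:370];cv2.imwrite('pics/p1c.png',cv2.resize(b,(500,400),interpolation=cv2.INTER_CUBIC))"
```

```text
tool_pos: [0.6041, 0.1103, 0.0134]
contact_force: [-0.4, 0.6, -0.7]
width: 0.484
time_s: 19.55
tool_pos: [0.6062, 0.1104, 0.0161]
tool_rot: [0.0, 0.878, 0.479, 0.001]
contact_force: [0.0, -0.5, 1.7]
width: 0.279
gripper_force: 12.0
now [0.6062 0.1104 0.0431] 0.999 t 19.6 F [ 0.  -0.5  1.7]
```

Gripped (24 mm). Lift and carry to the bay hover.

```bash
python3 -m inch '[{"grip":10,"xyz":[0,0,-0.3],"yaw":0},{"grip":10,"xyz":[0,0,-0.6],"yaw":0},{"grip":10,"xyz":[0,0,-1],"yaw":0},{"grip":10,"xyz":[0,0,-0.8],"yaw":0},{"grip":10,"xyz":[0,0,0],"yaw":0.97},{"grip":10,"xyz":[0,0,0],"yaw":0.97},{"grip":10,"xyz":[0,0,0],"yaw":0.97},{"grip":10,"xyz":[0,0,0],"yaw":0.97},{"grip":10,"xyz":[0,0,0],"yaw":0.97},{"grip":10,"xyz":[0,0,0],"yaw":0.97},{"grip":10,"xyz":[0,0,0],"yaw":0.97},{"grip":10,"xyz":[0,0,0],"yaw":0.97},{"grip":10,"xyz":[0,0,0],"yaw":0.97},{"grip":10,"xyz":[0,0,0],"yaw":0.97},{"grip":10,"xyz":[0,0,0],"yaw":0.97},{"grip":10,"xyz":[0,0,0],"yaw":0.97}]' 12|grep -E "pos|wid|for"
python3 -c "
from h import *
plan((.565,-.188,.13,.065))"
```

```text
tool_pos: [0.6055, 0.1104, 0.124]
contact_force: [0.1, -0.7, -0.5]
width: 0.277
gripper_force: 12.0
now [0.6055 0.1104 0.151 ] 0.065 t 21.2 F [ 0.1 -0.7 -0.5]
yaw -0.0 | xyz yaw-first [-1.49  7.38  0.53] yaw-last [-1.49  7.38  0.53]
```

```bash
python3 -m inch '[{"grip":10,"xyz":[-0.15,0.74,0],"yaw":0},{"grip":10,"xyz":[-0.15,0.74,0],"yaw":0},{"grip":10,"xyz":[-0.15,0.74,0],"yaw":0},{"grip":10,"xyz":[-0.15,0.74,0],"yaw":0},{"grip":10,"xyz":[-0.15,0.74,0],"yaw":0},{"grip":10,"xyz":[-0.15,0.74,0],"yaw":0},{"grip":10,"xyz":[-0.15,0.74,0],"yaw":0},{"grip":10,"xyz":[-0.15,0.74,0],"yaw":0},{"grip":10,"xyz":[-0.15,0.74,0],"yaw":0},{"grip":10,"xyz":[-0.14,0.72,0],"yaw":0},{"grip":10,"xyz":[0,0,0.4],"yaw":0},{"grip":10,"xyz":[0,0,0],"yaw":0},{"grip":10,"xyz":[0,0,0],"yaw":0}]'|grep -E "pos|wid|for"
python3 - <<'E'
from h import *
np.set_printoptions(precision=4,suppress=True)
plan((.565,-.188,.032,.065)); snap("wrist","b1"); snap("side","b1s")
for n,z in {"bay":.02,"push_plate":.043,"door_tab":.094,"case":0}.items():
 for c in("wrist","side"):
  for d in vision.place_of(n,c)[:1]: print(c,n,round(d["score"],2),np.array(d["position"]).round(),onz(c,d["position"],z))
a=cv2.imread("pics/b1.png"); b=cv2.imread("pics/b1s.png")[150:250,320:440]
cv2.imwrite("pics/b1c.png",np.hstack([cv2.resize(a,(400,300)),cv2.resize(b,(360,300),interpolation=cv2.INTER_CUBIC)]))
E
```

```text
tool_pos: [0.5654, -0.1869, 0.1066]
contact_force: [0.2, 0.9, 0.3]
width: 0.283
gripper_force: 12.0
now [ 0.5654 -0.1869  0.1336] 0.068 t 22.5 F [0.2 0.9 0.3]
yaw 0.04 | xyz yaw-first [-0.01  0.03  2.54] yaw-last [-0.01  0.03  2.54]
wrist bay 0.91 [238. 322.] [ 0.5658 -0.1872  0.02  ]
side bay 0.6 [213. 373.] [ 0.5579 -0.1808  0.02  ]
wrist push_plate 0.95 [391. 321.] [ 0.4496 -0.1947  0.043 ]
side push_plate 0.73 [212. 414.] [ 0.4494 -0.1983  0.043 ]
wrist door_tab 0.56 [225. 239.] [ 0.5901 -0.1407  0.094 ]
side door_tab 0.44 [201. 359.] [ 0.5829 -0.1259  0.094 ]
wrist case 0.75 [199. 321.] [ 0.5918 -0.1854  0.    ]
side case 0.8 [214. 363.] [ 0.59   -0.1868  0.    ]
```

View pics/b1c.png

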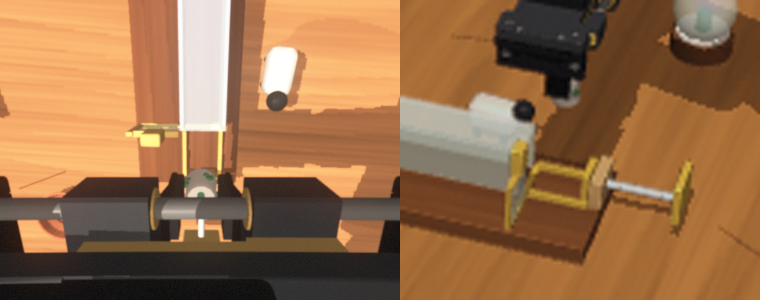

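The door is open, with the tab at (150,138) in the left half. The thimble is held over the bay, centred between the rails. Lower and release.

```bash
python3 -m inch '[{"grip":10,"xyz":[0,0,0.6],"yaw":0},{"grip":10,"xyz":[0,0,0.6],"yaw":0},{"grip":10,"xyz":[0,0,0.6],"yaw":0},{"grip":10,"xyz":[0,0,0.3],"yaw":0},{"grip":10,"xyz":[0,0,0.25],"yaw":0},{"grip":10,"xyz":[0,0,0.1],"yaw":0},{"grip":10,"xyz":[0,0,0],"yaw":0}]'|grep -E "pos|wid|for"
```

```text
tool_pos: [0.5663, -0.1883, 0.0094]
contact_force: [0.1, -0.1, -0.3]
width: 0.282
gripper_force: 12.0
```

```bash
python3 -m inch '[{"grip":10,"xyz":[0,0,0.06],"yaw":0},{"grip":10,"xyz":[0,0,0],"yaw":0}]'|grep -E "pos|for"; python3 -m inch '[{"grip":34,"xyz":[0,0,0],"yaw":0},{"grip":34,"xyz":[0,0,0],"yaw":0},{"grip":34,"xyz":[0,0,0],"yaw":0},{"grip":34,"xyz":[0,0,-0.3],"yaw":0},{"grip":34,"xyz":[0,0,-0.6],"yaw":0},{"grip":34,"xyz":[0,0,-0.6],"yaw":0},{"grip":34,"xyz":[0,0,-0.9],"yaw":0},{"grip":0,"xyz":[0,0,0],"yaw":0}]'|grep -E "pos|wid|for"
python3 - <<'E'
from h import *
np.set_printoptions(precision=4,suppress=True)
plan((.428,-.196,.13,.065),(.428,-.196,.045,.065)); snap("wrist","c1")
for d in vision.place_of("shamrock_1","wrist")[:3]: print(round(d["score"],2),np.array(d["position"]).round(),onz("wrist",d["position"],.02))
E
```

```text
tool_pos: [0.5667, -0.1885, 0.0077]
contact_force: [0.3, -0.0, -0.3]
gripper_force: 12.0
tool_pos: [0.5702, -0.1901, 0.1101]
contact_force: [1.3, -0.7, 0.1]
width: 0.354
gripper_force: 0.0
now [ 0.5702 -0.1901  0.1371] 0.068 t 24.7 F [ 1.3 -0.7  0.1]
yaw 0.04 | xyz yaw-first [-3.56 -0.08  0.18] yaw-last [-3.56 -0.09  0.18]
yaw 0.0 | xyz yaw-first [0.   0.   2.12] yaw-last [0.   0.   2.12]
0.66 [240. 319.] [ 0.5654 -0.1868  0.02  ]
```

```bash
python3 -m inch '[{"grip":0,"xyz":[-0.9,0,0],"yaw":0},{"grip":0,"xyz":[-0.9,0,0],"yaw":0},{"grip":0,"xyz":[-0.9,0,0],"yaw":0},{"grip":0,"xyz":[-0.75,-0.06,0],"yaw":0},{"grip":0,"xyz":[0,0,0.7],"yaw":0},{"grip":0,"xyz":[0,0,0.8],"yaw":0},{"grip":0,"xyz":[0,0,0.6],"yaw":0},{"grip":0,"xyz":[0,0,0],"yaw":0},{"grip":0,"xyz":[0,0,0],"yaw":0}]'|grep -E "pos|wid|for"
python3 -c "
from h import *
plan((.505,-.191,.045,.065))"
```

```text
tool_pos: [0.4274, -0.1946, 0.0183]
contact_force: [0.3, -0.4, 0.1]
width: 0.002
gripper_force: 0.0
now [ 0.4274 -0.1946  0.0453] 0.068 t 25.7 F [ 0.3 -0.4  0.1]
yaw 0.03 | xyz yaw-first [1.94 0.04 0.01] yaw-last [1.94 0.04 0.01]
```

```bash
python3 -m inch '[{"grip":0,"xyz":[0.2,0,0],"yaw":0},{"grip":0,"xyz":[0.2,0,0],"yaw":0},{"grip":0,"xyz":[0.2,0,0],"yaw":0},{"grip":0,"xyz":[0.2,0,0],"yaw":0},{"grip":0,"xyz":[0.2,0,0],"yaw":0},{"grip":0,"xyz":[0.2,0,0],"yaw":0}]'|grep -E "pos|cont"
python3 -m inch '[{"grip":0,"xyz":[0.2,0,0],"yaw":0},{"grip":0,"xyz":[0.2,0,0],"yaw":0},{"grip":0,"xyz":[0.15,0,0],"yaw":0},{"grip":0,"xyz":[0.1,0,0],"yaw":0},{"grip":0,"xyz":[0.1,0,0],"yaw":0},{"grip":0,"xyz":[0,0,0],"yaw":0}]'|grep -E "pos|cont"
```

```text
tool_pos: [0.4768, -0.1924, 0.0197]
contact_force: [-6.0, -2.3, 5.0]
tool_pos: [0.4973, -0.1911, 0.0195]
contact_force: [-42.2, -5.9, 32.9]
```

```bash
python3 -m inch '[{"grip":0,"xyz":[-0.08,0,0],"yaw":0},{"grip":0,"xyz":[0,0,0],"yaw":0}]'|grep -E "pos|cont"
python3 - <<'E'
from h import *
np.set_printoptions(precision=4,suppress=True)
for c in("wrist","side","top"):
  snap(c,"h1"+c)
  for n,z in (("push_plate",.043),("shamrock_1",.02)):
    for d in vision.place_of(n,c)[:4]:
      p=onz(c,d["position"],z)
      if p[1]<-.1: print(c,n,round(d["score"],2),np.array(d["position"]).round(),p)
E
```

```text
tool_pos: [0.4974, -0.1911, 0.0196]
contact_force: [-29.3, -3.7, 20.8]
wrist push_plate 0.92 [274. 321.] [ 0.51   -0.1896  0.043 ]
side push_plate 0.52 [209. 391.] [ 0.5102 -0.1894  0.043 ]
top push_plate 0.47 [247. 380.] [ 0.5809 -0.1809  0.043 ]
```

```bash
python3 -m inch '[{"grip":0,"xyz":[-0.3,0,0],"yaw":0},{"grip":0,"xyz":[-0.4,0,0],"yaw":0},{"grip":0,"xyz":[-0.5,0,0],"yaw":0},{"grip":0,"xyz":[-0.6,0,0],"yaw":0},{"grip":0,"xyz":[0,0,-0.7],"yaw":0},{"grip":0,"xyz":[0,0,-0.9],"yaw":0},{"grip":20,"xyz":[0,0,-0.9],"yaw":0},{"grip":42,"xyz":[0,0,0],"yaw":0},{"grip":42,"xyz":[0,0,0],"yaw":0}]'|grep -E "pos|cont"
python3 - <<'E'
from h import *
np.set_printoptions(precision=4,suppress=True)
for c in("wrist","side","top"):
  im=snap(c,"i1"+c)
  for n,z in (("push_plate",.043),("shamrock_1",.02)):
    for d in vision.place_of(n,c)[:5]:
      p=onz(c,d["position"],z)
      if p[1]<-.1: print(c,n,round(d["score"],2),np.array(d["position"]).round(),p)
plan((.596,.158,.11,.235+.785))
b=cv2.imread("pics/i1wrist.png"); print(proj("wrist",[[.616,-.185,.05],[.565,-.188,.05]]).round())
b=cv2.resize(b,(400,300)); s=cv2.imread("pics/i1side.png")[165:235,320:420]; cv2.imwrite("pics/i1c.png",np.hstack([b,cv2.resize(s,(400,300),interpolation=cv2.INTER_CUBIC)]))
E
```

```text
tool_pos: [0.4331, -0.1956, 0.1208]
contact_force: [-1.0, 0.3, 0.1]
wrist push_plate 0.58 [219. 319.] [ 0.4472 -0.1913  0.043 ]
side push_plate 0.47 [213. 412.] [ 0.4525 -0.1956  0.043 ]
side shamrock_1 0.55 [166. 417.] [ 0.5099 -0.4466  0.02  ]
now [ 0.4307 -0.1947  0.1453] 0.068 t 28.9 F [-0.2 -0.6  0.6]
yaw -11.9 | xyz yaw-first [ 9.68 -1.09  0.88] yaw-last [ 4.72 -8.52  0.88]
[[-72. 328.]
 [ 30. 326.]]
```

View pics/i1c.png

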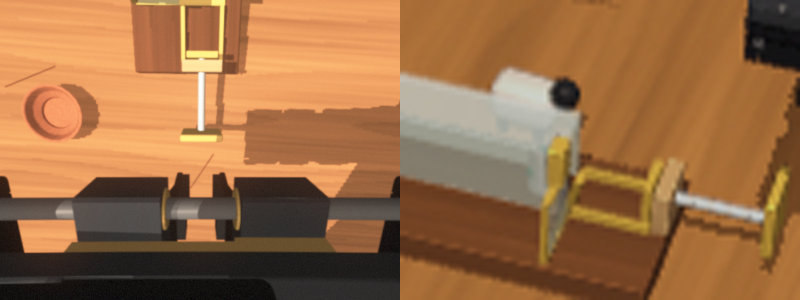

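The plate is back and the bay is empty, so the thimble went in under the glass. My picture budget is spent, so I continue by numbers. Now shamrock two.

```bash
python3 -m inch '[{"grip":42,"xyz":[0.395,-0.71,0],"yaw":0},{"grip":42,"xyz":[0.395,-0.71,0],"yaw":0},{"grip":42,"xyz":[0.395,-0.71,0],"yaw":0},{"grip":42,"xyz":[0.395,-0.71,0],"yaw":0},{"grip":42,"xyz":[0.395,-0.71,0],"yaw":0},{"grip":42,"xyz":[0.395,-0.71,0],"yaw":0},{"grip":42,"xyz":[0.395,-0.71,0],"yaw":0},{"grip":42,"xyz":[0.395,-0.71,0],"yaw":0},{"grip":42,"xyz":[0.395,-0.71,0],"yaw":0},{"grip":42,"xyz":[0.395,-0.71,0],"yaw":0},{"grip":42,"xyz":[0.395,-0.71,0],"yaw":0},{"grip":42,"xyz":[0.375,-0.71,0],"yaw":0}]'|grep -E "cont"
python3 -m inch '[{"grip":42,"xyz":[0,0,0],"yaw":-1},{"grip":42,"xyz":[0,0,0],"yaw":-1},{"grip":42,"xyz":[0,0,0],"yaw":-1},{"grip":42,"xyz":[0,0,0],"yaw":-1},{"grip":42,"xyz":[0,0,0],"yaw":-1},{"grip":42,"xyz":[0,0,0],"yaw":-1},{"grip":42,"xyz":[0,0,0],"yaw":-1},{"grip":42,"xyz":[0,0,0],"yaw":-1},{"grip":42,"xyz":[0,0,0],"yaw":-1},{"grip":42,"xyz":[0,0,0],"yaw":-1},{"grip":42,"xyz":[0,0,0],"yaw":-1},{"grip":42,"xyz":[0,0,0],"yaw":-0.9},{"grip":42,"xyz":[0,0,0],"yaw":0}]'|grep -E "pos|cont"
cat >> h.py <<'E'
def look(names,cams=("wrist",),z=.03,n=5):
    for c in cams:
        snap(c)
        for q in names:
            for d in vision.place_of(q,c)[:n]:
                if d["score"]>.3: print(c,q,round(d["score"],2),np.array(d["position"]).round(),onz(c,d["position"],z).round(4))
E
python3 - <<'E'
from h import *
plan((.596,.158,.043,1.02)); look(["shamrock_1"])
E
```

```text
contact_force: [0.6, -0.7, -0.2]
tool_pos: [0.5962, 0.1578, 0.1185]
contact_force: [-0.5, -0.2, -0.0]
now [0.5962 0.1578 0.1455] 1.02 t 31.4 F [-0.5 -0.2 -0. ]
yaw 0.0 | xyz yaw-first [ 0.   -0.01  2.56] yaw-last [ 0.   -0.01  2.56]
wrist shamrock_1 0.77 [ 84. 156.] [0.5579 0.3062 0.03  ]
wrist shamrock_1 0.62 [141. 217.] [0.5707 0.255  0.03  ]
wrist shamrock_1 0.59 [236. 320.] [0.5967 0.1581 0.03  ]
```

```bash
python3 -m inch '[{"grip":42,"xyz":[0,0,0.7],"yaw":0},{"grip":42,"xyz":[0,0,0.7],"yaw":0},{"grip":42,"xyz":[0,0,0.6],"yaw":0},{"grip":42,"xyz":[0,0,0.35],"yaw":0},{"grip":42,"xyz":[0,0,0.21],"yaw":0},{"grip":42,"xyz":[0,0,0],"yaw":0},{"grip":10,"xyz":[0,0,0],"yaw":0},{"grip":10,"xyz":[0,0,0],"yaw":0},{"grip":10,"xyz":[0,0,0],"yaw":0},{"grip":10,"xyz":[0,0,0],"yaw":0},{"grip":10,"xyz":[0,0,0],"yaw":0}]' 12|grep -E "pos|wid|for"
python3 -m inch '[{"grip":10,"xyz":[0,0,-0.3],"yaw":0},{"grip":10,"xyz":[0,0,-0.6],"yaw":0},{"grip":10,"xyz":[0,0,-1],"yaw":0},{"grip":10,"xyz":[0,0,-0.8],"yaw":0},{"grip":10,"xyz":[0,0,0],"yaw":1},{"grip":10,"xyz":[0,0,0],"yaw":1},{"grip":10,"xyz":[0,0,0],"yaw":1},{"grip":10,"xyz":[0,0,0],"yaw":1},{"grip":10,"xyz":[0,0,0],"yaw":1},{"grip":10,"xyz":[0,0,0],"yaw":1},{"grip":10,"xyz":[0,0,0],"yaw":1},{"grip":10,"xyz":[0,0,0],"yaw":1},{"grip":10,"xyz":[0,0,0],"yaw":1},{"grip":10,"xyz":[0,0,0],"yaw":1},{"grip":10,"xyz":[0,0,0],"yaw":1},{"grip":10,"xyz":[0,0,0],"yaw":0.95}]' 12|grep -E "pos|wid|for"
python3 -c "
from h import *
plan((.5655,-.1875,.13,.065),(.5655,-.1875,.034,.065))"
```

```text
tool_pos: [0.5972, 0.1581, 0.0178]
contact_force: [-0.5, -0.5, 4.7]
width: 0.276
gripper_force: 12.0
tool_pos: [0.5962, 0.1578, 0.125]
contact_force: [-0.2, -0.4, -0.5]
width: 0.274
gripper_force: 12.0
now [0.5962 0.1578 0.152 ] 0.061 t 34.2 F [-0.2 -0.4 -0.5]
yaw -0.06 | xyz yaw-first [-1.33  8.56  0.55] yaw-last [-1.29  8.57  0.55]
yaw 0.0 | xyz yaw-first [0.  0.  2.4] yaw-last [0.  0.  2.4]
```

```bash
python3 -m inch '[{"grip":10,"xyz":[-0.11,0.714,0],"yaw":0},{"grip":10,"xyz":[-0.11,0.714,0],"yaw":0},{"grip":10,"xyz":[-0.11,0.714,0],"yaw":0},{"grip":10,"xyz":[-0.11,0.714,0],"yaw":0},{"grip":10,"xyz":[-0.11,0.714,0],"yaw":0},{"grip":10,"xyz":[-0.11,0.714,0],"yaw":0},{"grip":10,"xyz":[-0.11,0.714,0],"yaw":0},{"grip":10,"xyz":[-0.11,0.714,0],"yaw":0},{"grip":10,"xyz":[-0.11,0.714,0],"yaw":0},{"grip":10,"xyz":[-0.11,0.714,0],"yaw":0},{"grip":10,"xyz":[-0.11,0.714,0],"yaw":0},{"grip":10,"xyz":[-0.11,0.714,0],"yaw":0},{"grip":10,"xyz":[0,0,0.6],"yaw":0},{"grip":10,"xyz":[0,0,0.6],"yaw":0},{"grip":10,"xyz":[0,0,0],"yaw":0},{"grip":10,"xyz":[0,0,0],"yaw":0}]'|grep -E "pos|wid|cont"
python3 -c "
from h import *
plan((.5655,-.1875,.0365,.065)); look(['bay'],z=.02)"
```

```text
tool_pos: [0.5651, -0.1873, 0.0767]
contact_force: [0.6, 0.2, -0.2]
width: 0.273
now [ 0.5651 -0.1873  0.1037] 0.064 t 35.8 F [ 0.6  0.2 -0.2]
yaw -0.01 | xyz yaw-first [0.01 0.01 1.68] yaw-last [0.01 0.01 1.68]
wrist bay 0.61 [246. 321.] [ 0.568  -0.1872  0.02  ]
```

```bash
python3 -m inch '[{"grip":10,"xyz":[0,0,0.6],"yaw":0},{"grip":10,"xyz":[0,0,0.5],"yaw":0},{"grip":10,"xyz":[0,0,0.35],"yaw":0},{"grip":10,"xyz":[0,0,0.23],"yaw":0},{"grip":10,"xyz":[0,0,0],"yaw":0},{"grip":10,"xyz":[0,0,0],"yaw":0}]'|grep -E "pos|wid|cont"
python3 -m inch '[{"grip":10,"xyz":[0,0,0.02],"yaw":0},{"grip":34,"xyz":[0,0,0],"yaw":0},{"grip":34,"xyz":[0,0,0],"yaw":0},{"grip":34,"xyz":[0,0,0],"yaw":0},{"grip":34,"xyz":[0,0,-0.3],"yaw":0},{"grip":34,"xyz":[0,0,-0.6],"yaw":0},{"grip":34,"xyz":[0,0,-0.6],"yaw":0},{"grip":34,"xyz":[0,0,-0.9],"yaw":0},{"grip":0,"xyz":[0,0,0],"yaw":0},{"grip":0,"xyz":[0,0,0],"yaw":0}]'|grep -E "pos|wid|for"
python3 - <<'E'
from h import *
plan((.428,-.196,.13,.065),(.428,-.196,.045,.065)); look(["shamrock_1"],z=.02)
E
```

```text
tool_pos: [0.5661, -0.1878, 0.0101]
contact_force: [0.5, 0.2, -0.4]
width: 0.272
tool_pos: [0.5666, -0.1881, 0.1066]
contact_force: [-0.4, -0.5, -0.8]
width: 0.285
gripper_force: 0.0
now [ 0.5666 -0.1881  0.1336] 0.064 t 37.5 F [-0.4 -0.5 -0.8]
yaw -0.01 | xyz yaw-first [-3.47 -0.03  0.09] yaw-last [-3.47 -0.02  0.09]
yaw 0.0 | xyz yaw-first [0.   0.   2.12] yaw-last [0.   0.   2.12]
wrist shamrock_1 0.77 [238. 324.] [ 0.565  -0.1883  0.02  ]
```

```bash
python3 -m inch '[{"grip":0,"xyz":[-0.9,0,0],"yaw":0},{"grip":0,"xyz":[-0.9,0,0],"yaw":0},{"grip":0,"xyz":[-0.9,0,0],"yaw":0},{"grip":0,"xyz":[-0.77,-0.03,0],"yaw":0},{"grip":0,"xyz":[0,0,0.7],"yaw":0},{"grip":0,"xyz":[0,0,0.8],"yaw":0},{"grip":0,"xyz":[0,0,0.65],"yaw":0},{"grip":0,"xyz":[0,0,0],"yaw":0},{"grip":0,"xyz":[0,0,0],"yaw":0}]'|grep -E "pos|wid|cont"
python3 -m inch '[{"grip":0,"xyz":[0.2,0,0],"yaw":0},{"grip":0,"xyz":[0.2,0,0],"yaw":0},{"grip":0,"xyz":[0.2,0,0],"yaw":0},{"grip":0,"xyz":[0.2,0,0],"yaw":0},{"grip":0,"xyz":[0.2,0,0],"yaw":0},{"grip":0,"xyz":[0.2,0,0],"yaw":0},{"grip":0,"xyz":[0.2,0,0],"yaw":0},{"grip":0,"xyz":[0.2,0,0],"yaw":0},{"grip":0,"xyz":[0.15,0,0],"yaw":0},{"grip":0,"xyz":[0.07,0,0],"yaw":0},{"grip":0,"xyz":[0,0,0],"yaw":0}]'|grep -E "pos|cont"
```

```text
tool_pos: [0.4259, -0.1945, 0.0178]
contact_force: [0.1, -0.2, 0.7]
width: 0.003
tool_pos: [0.4973, -0.1913, 0.0193]
contact_force: [-17.8, -2.8, 14.1]
```

```bash
python3 -m inch '[{"grip":0,"xyz":[-0.2,0,0],"yaw":0},{"grip":0,"xyz":[-0.4,0,0],"yaw":0},{"grip":0,"xyz":[-0.6,0,0],"yaw":0},{"grip":0,"xyz":[-0.6,0,0],"yaw":0},{"grip":0,"xyz":[0,0,-0.7],"yaw":0},{"grip":0,"xyz":[0,0,-0.9],"yaw":0},{"grip":20,"xyz":[0,0,-0.9],"yaw":0},{"grip":42,"xyz":[0,0,0],"yaw":0},{"grip":42,"xyz":[0,0,0],"yaw":0}]'|grep -E "pos|cont"
python3 - <<'E'
from h import *
plan((.570,.2555,.145,1.02)); look(["push_plate"],("wrist","side"),z=.043); look(["shamrock_1"],("side","top"),z=.02)
E
```

```text
tool_pos: [0.4297, -0.1958, 0.1203]
contact_force: [0.5, -0.9, -0.4]
now [ 0.4297 -0.1958  0.1473] 0.064 t 40.5 F [ 0.5 -0.9 -0.4]
yaw -11.95 | xyz yaw-first [11.45 -2.92  0.06] yaw-last [  4.22 -11.03   0.06]
wrist push_plate 0.63 [215. 318.] [ 0.4467 -0.1906  0.043 ]
side push_plate 0.54 [211. 416.] [ 0.4473 -0.2076  0.043 ]
side shamrock_1 0.65 [341. 302.] [0.5553 0.2997 0.02  ]
side shamrock_1 0.49 [322. 309.] [0.5616 0.2453 0.02  ]
top shamrock_1 0.56 [248. 217.] [0.5701 0.254  0.02  ]
top shamrock_1 0.4 [252. 197.] [0.5586 0.3082 0.02  ]
```

```bash
python3 -m inch '[{"grip":42,"xyz":[0.281,-0.735,0],"yaw":0},{"grip":42,"xyz":[0.281,-0.735,0],"yaw":0},{"grip":42,"xyz":[0.281,-0.735,0],"yaw":0},{"grip":42,"xyz":[0.281,-0.735,0],"yaw":0},{"grip":42,"xyz":[0.281,-0.735,0],"yaw":0},{"grip":42,"xyz":[0.281,-0.735,0],"yaw":0},{"grip":42,"xyz":[0.281,-0.735,0],"yaw":0},{"grip":42,"xyz":[0.281,-0.735,0],"yaw":0},{"grip":42,"xyz":[0.281,-0.735,0],"yaw":0},{"grip":42,"xyz":[0.281,-0.735,0],"yaw":0},{"grip":42,"xyz":[0.281,-0.735,0],"yaw":0},{"grip":42,"xyz":[0.281,-0.735,0],"yaw":0},{"grip":42,"xyz":[0.281,-0.735,0],"yaw":0},{"grip":42,"xyz":[0.281,-0.735,0],"yaw":0},{"grip":42,"xyz":[0.281,-0.735,0],"yaw":0}]'|grep -E "cont"
python3 -m inch '[{"grip":42,"xyz":[0,0,0],"yaw":-1},{"grip":42,"xyz":[0,0,0],"yaw":-1},{"grip":42,"xyz":[0,0,0],"yaw":-1},{"grip":42,"xyz":[0,0,0],"yaw":-1},{"grip":42,"xyz":[0,0,0],"yaw":-1},{"grip":42,"xyz":[0,0,0],"yaw":-1},{"grip":42,"xyz":[0,0,0],"yaw":-1},{"grip":42,"xyz":[0,0,0],"yaw":-1},{"grip":42,"xyz":[0,0,0],"yaw":-1},{"grip":42,"xyz":[0,0,0],"yaw":-1},{"grip":42,"xyz":[0,0,0],"yaw":-1},{"grip":42,"xyz":[0,0,0],"yaw":-0.95},{"grip":42,"xyz":[0,0,0],"yaw":0}]'|grep -E "pos|cont"
python3 - <<'E'
from h import *
plan((.570,.2555,.043,1.02)); look(["shamrock_1"])
E
```

```text
contact_force: [-0.1, -0.7, 0.0]
tool_pos: [0.5676, 0.2556, 0.1179]
contact_force: [-0.1, -0.1, -0.3]
now [0.5676 0.2556 0.1449] 1.02 t 43.7 F [-0.1 -0.1 -0.3]
yaw 0.0 | xyz yaw-first [0.03 0.05 2.55] yaw-last [0.03 0.05 2.55]
wrist shamrock_1 0.9 [236. 321.] [0.5682 0.2555 0.03  ]
wrist shamrock_1 0.84 [188. 269.] [0.5554 0.3062 0.03  ]
```

```bash
python3 -m inch '[{"grip":42,"xyz":[0,0,0.7],"yaw":0},{"grip":42,"xyz":[0,0,0.7],"yaw":0},{"grip":42,"xyz":[0,0,0.6],"yaw":0},{"grip":42,"xyz":[0,0,0.35],"yaw":0},{"grip":42,"xyz":[0,0,0.21],"yaw":0},{"grip":42,"xyz":[0,0,0],"yaw":0},{"grip":10,"xyz":[0,0,0],"yaw":0},{"grip":10,"xyz":[0,0,0],"yaw":0},{"grip":10,"xyz":[0,0,0],"yaw":0},{"grip":10,"xyz":[0,0,0],"yaw":0},{"grip":10,"xyz":[0,0,0],"yaw":0}]' 12|grep -E "pos|wid|for"
python3 -m inch '[{"grip":10,"xyz":[0,0,-0.3],"yaw":0},{"grip":10,"xyz":[0,0,-0.6],"yaw":0},{"grip":10,"xyz":[0,0,-1],"yaw":0},{"grip":10,"xyz":[0,0,-0.8],"yaw":0},{"grip":10,"xyz":[0,0,0],"yaw":1},{"grip":10,"xyz":[0,0,0],"yaw":1},{"grip":10,"xyz":[0,0,0],"yaw":1},{"grip":10,"xyz":[0,0,0],"yaw":1},{"grip":10,"xyz":[0,0,0],"yaw":1},{"grip":10,"xyz":[0,0,0],"yaw":1},{"grip":10,"xyz":[0,0,0],"yaw":1},{"grip":10,"xyz":[0,0,0],"yaw":1},{"grip":10,"xyz":[0,0,0],"yaw":1},{"grip":10,"xyz":[0,0,0],"yaw":1},{"grip":10,"xyz":[0,0,0],"yaw":1},{"grip":10,"xyz":[0,0,0],"yaw":0.94}]' 12|grep -E "pos|wid|for"
python3 -c "
from h import *
plan((.5655,-.1875,.10,.065))"
```

```text
tool_pos: [0.5688, 0.256, 0.0174]
contact_force: [-0.4, 0.0, 3.6]
width: 0.27
gripper_force: 12.0
tool_pos: [0.5676, 0.2557, 0.1246]
contact_force: [0.9, -0.6, -1.2]
width: 0.268
gripper_force: 12.0
now [0.5676 0.2557 0.1516] 0.061 t 46.5 F [ 0.9 -0.6 -1.2]
yaw -0.05 | xyz yaw-first [-0.77 11.05  1.29] yaw-last [-0.73 11.06  1.29]
```

```bash
python3 -m inch '[{"grip":10,"xyz":[-0.055,0.79,0],"yaw":0},{"grip":10,"xyz":[-0.055,0.79,0],"yaw":0},{"grip":10,"xyz":[-0.055,0.79,0],"yaw":0},{"grip":10,"xyz":[-0.055,0.79,0],"yaw":0},{"grip":10,"xyz":[-0.055,0.79,0],"yaw":0},{"grip":10,"xyz":[-0.055,0.79,0],"yaw":0},{"grip":10,"xyz":[-0.055,0.79,0],"yaw":0},{"grip":10,"xyz":[-0.055,0.79,0],"yaw":0},{"grip":10,"xyz":[-0.055,0.79,0],"yaw":0},{"grip":10,"xyz":[-0.055,0.79,0],"yaw":0},{"grip":10,"xyz":[-0.055,0.79,0],"yaw":0},{"grip":10,"xyz":[-0.055,0.79,0],"yaw":0},{"grip":10,"xyz":[-0.055,0.79,0],"yaw":0},{"grip":10,"xyz":[-0.055,0.79,0],"yaw":0},{"grip":10,"xyz":[0,0,0.6],"yaw":0},{"grip":10,"xyz":[0,0,0.6],"yaw":0},{"grip":10,"xyz":[0,0,0],"yaw":0},{"grip":10,"xyz":[0,0,0],"yaw":0}]'|grep -E "pos|wid|cont"
python3 -c "
from h import *
plan((.5655,-.1875,.0365,.065))"
```

```text
tool_pos: [0.5652, -0.1875, 0.0763]
contact_force: [0.4, 0.1, -0.6]
width: 0.27
now [ 0.5652 -0.1875  0.1033] 0.065 t 48.3 F [ 0.4  0.1 -0.6]
yaw -0.0 | xyz yaw-first [0.01 0.   1.67] yaw-last [0.01 0.   1.67]
```

```bash
python3 -m inch '[{"grip":10,"xyz":[0,0,0.6],"yaw":0},{"grip":10,"xyz":[0,0,0.5],"yaw":0},{"grip":10,"xyz":[0,0,0.35],"yaw":0},{"grip":10,"xyz":[0,0,0.23],"yaw":0},{"grip":10,"xyz":[0,0,0.02],"yaw":0},{"grip":10,"xyz":[0,0,0],"yaw":0}]'|grep -E "pos|wid|cont"
python3 -m inch '[{"grip":34,"xyz":[0,0,0],"yaw":0},{"grip":34,"xyz":[0,0,0],"yaw":0},{"grip":34,"xyz":[0,0,0],"yaw":0},{"grip":34,"xyz":[0,0,-0.3],"yaw":0},{"grip":34,"xyz":[0,0,-0.6],"yaw":0},{"grip":34,"xyz":[0,0,-0.6],"yaw":0},{"grip":34,"xyz":[0,0,-0.9],"yaw":0},{"grip":0,"xyz":[0,0,0],"yaw":0},{"grip":0,"xyz":[0,0,0],"yaw":0}]'|grep -E "pos|wid|for"
python3 - <<'E'
from h import *
plan((.428,-.196,.13,.065),(.428,-.196,.045,.065)); look(["shamrock_1"],z=.02)
E
```

```text
tool_pos: [0.5662, -0.1879, 0.0089]
contact_force: [-0.1, -0.4, -0.1]
width: 0.27
tool_pos: [0.5668, -0.1883, 0.1063]
contact_force: [-0.3, -0.2, -1.0]
width: 0.29
gripper_force: 0.0
now [ 0.5668 -0.1883  0.1333] 0.065 t 49.8 F [-0.3 -0.2 -1. ]
yaw -0.01 | xyz yaw-first [-3.47 -0.03  0.08] yaw-last [-3.47 -0.03  0.08]
yaw 0.0 | xyz yaw-first [0.   0.   2.12] yaw-last [0.   0.   2.12]
wrist shamrock_1 0.97 [238. 318.] [ 0.5648 -0.1846  0.02  ]
```

```bash
python3 -m inch '[{"grip":0,"xyz":[-0.9,0,0],"yaw":0},{"grip":0,"xyz":[-0.9,0,0],"yaw":0},{"grip":0,"xyz":[-0.9,0,0],"yaw":0},{"grip":0,"xyz":[-0.77,-0.03,0],"yaw":0},{"grip":0,"xyz":[0,0,0.7],"yaw":0},{"grip":0,"xyz":[0,0,0.8],"yaw":0},{"grip":0,"xyz":[0,0,0.65],"yaw":0},{"grip":0,"xyz":[0,0,0],"yaw":0},{"grip":0,"xyz":[0,0,0],"yaw":0}]'|grep -E "pos|wid|cont"
python3 -m inch '[{"grip":0,"xyz":[0.2,0,0],"yaw":0},{"grip":0,"xyz":[0.2,0,0],"yaw":0},{"grip":0,"xyz":[0.2,0,0],"yaw":0},{"grip":0,"xyz":[0.2,0,0],"yaw":0},{"grip":0,"xyz":[0.2,0,0],"yaw":0},{"grip":0,"xyz":[0.2,0,0],"yaw":0},{"grip":0,"xyz":[0.2,0,0],"yaw":0},{"grip":0,"xyz":[0.2,0,0],"yaw":0},{"grip":0,"xyz":[0.15,0,0],"yaw":0},{"grip":0,"xyz":[0.07,0,0],"yaw":0},{"grip":0,"xyz":[0,0,0],"yaw":0}]'|grep -E "pos|cont"
python3 -m inch '[{"grip":0,"xyz":[-0.2,0,0],"yaw":0},{"grip":0,"xyz":[-0.4,0,0],"yaw":0},{"grip":0,"xyz":[-0.6,0,0],"yaw":0},{"grip":0,"xyz":[-0.6,0,0],"yaw":0},{"grip":0,"xyz":[0,0,-0.7],"yaw":0},{"grip":0,"xyz":[0,0,-0.9],"yaw":0},{"grip":20,"xyz":[0,0,-0.9],"yaw":0},{"grip":42,"xyz":[0,0,0],"yaw":0},{"grip":42,"xyz":[0,0,0],"yaw":0}]'|grep -E "pos|cont"
python3 - <<'E'
from h import *
plan((.556,.3055,.145,1.02)); look(["push_plate"],("wrist","side"),z=.043)
E
```

```text
tool_pos: [0.4261, -0.1948, 0.0174]
contact_force: [0.3, 0.9, 0.3]
width: 0.007
tool_pos: [0.4973, -0.1916, 0.019]
contact_force: [-18.6, -2.9, 14.6]
tool_pos: [0.4299, -0.1961, 0.1199]
contact_force: [0.1, -0.6, -0.6]
now [ 0.4299 -0.1961  0.1469] 0.065 t 52.8 F [ 0.1 -0.6 -0.6]
yaw -11.94 | xyz yaw-first [12.34 -3.88  0.05] yaw-last [  3.96 -12.31   0.05]
wrist push_plate 0.6 [215. 318.] [ 0.4468 -0.1905  0.043 ]
side push_plate 0.46 [212. 413.] [ 0.4522 -0.1975  0.043 ]
```

```bash
python3 -m inch '[{"grip":42,"xyz":[0.25,-0.77,0],"yaw":0},{"grip":42,"xyz":[0.25,-0.77,0],"yaw":0},{"grip":42,"xyz":[0.25,-0.77,0],"yaw":0},{"grip":42,"xyz":[0.25,-0.77,0],"yaw":0},{"grip":42,"xyz":[0.25,-0.77,0],"yaw":0},{"grip":42,"xyz":[0.25,-0.77,0],"yaw":0},{"grip":42,"xyz":[0.25,-0.77,0],"yaw":0},{"grip":42,"xyz":[0.25,-0.77,0],"yaw":0},{"grip":42,"xyz":[0.25,-0.77,0],"yaw":0},{"grip":42,"xyz":[0.25,-0.77,0],"yaw":0},{"grip":42,"xyz":[0.25,-0.77,0],"yaw":0},{"grip":42,"xyz":[0.25,-0.77,0],"yaw":0},{"grip":42,"xyz":[0.25,-0.77,0],"yaw":0},{"grip":42,"xyz":[0.25,-0.77,0],"yaw":0},{"grip":42,"xyz":[0.25,-0.77,0],"yaw":0},{"grip":42,"xyz":[0.23,-0.77,0],"yaw":0}]'|grep -E "cont"
python3 -m inch '[{"grip":42,"xyz":[0,0,0],"yaw":-1},{"grip":42,"xyz":[0,0,0],"yaw":-1},{"grip":42,"xyz":[0,0,0],"yaw":-1},{"grip":42,"xyz":[0,0,0],"yaw":-1},{"grip":42,"xyz":[0,0,0],"yaw":-1},{"grip":42,"xyz":[0,0,0],"yaw":-1},{"grip":42,"xyz":[0,0,0],"yaw":-1},{"grip":42,"xyz":[0,0,0],"yaw":-1},{"grip":42,"xyz":[0,0,0],"yaw":-1},{"grip":42,"xyz":[0,0,0],"yaw":-1},{"grip":42,"xyz":[0,0,0],"yaw":-1},{"grip":42,"xyz":[0,0,0],"yaw":-0.95},{"grip":42,"xyz":[0,0,0],"yaw":0}]'|grep -E "pos|cont"
python3 - <<'E'
from h import *
plan((.556,.3055,.043,1.02)); look(["shamrock_1"])
E
```

```text
contact_force: [-0.3, 0.3, 0.6]
tool_pos: [0.5541, 0.3063, 0.1164]
contact_force: [0.0, -0.1, -0.4]
now [0.5541 0.3063 0.1434] 1.021 t 55.9 F [ 0.  -0.1 -0.4]
yaw 0.01 | xyz yaw-first [0.01 0.05 2.51] yaw-last [0.01 0.05 2.51]
wrist shamrock_1 0.69 [235. 324.] [0.5578 0.3063 0.03  ]
```

```bash
python3 -m inch '[{"grip":42,"xyz":[0.03,0.06,0.7],"yaw":0},{"grip":42,"xyz":[0,0,0.7],"yaw":0},{"grip":42,"xyz":[0,0,0.6],"yaw":0},{"grip":42,"xyz":[0,0,0.35],"yaw":0},{"grip":42,"xyz":[0,0,0.17],"yaw":0},{"grip":42,"xyz":[0,0,0],"yaw":0},{"grip":10,"xyz":[0,0,0],"yaw":0},{"grip":10,"xyz":[0,0,0],"yaw":0},{"grip":10,"xyz":[0,0,0],"yaw":0},{"grip":10,"xyz":[0,0,0],"yaw":0},{"grip":10,"xyz":[0,0,0],"yaw":0}]' 12|grep -E "pos|wid|for"
python3 -m inch '[{"grip":10,"xyz":[0,0,-0.3],"yaw":0},{"grip":10,"xyz":[0,0,-0.6],"yaw":0},{"grip":10,"xyz":[0,0,-1],"yaw":0},{"grip":10,"xyz":[0,0,-0.8],"yaw":0},{"grip":10,"xyz":[0,0,0],"yaw":1},{"grip":10,"xyz":[0,0,0],"yaw":1},{"grip":10,"xyz":[0,0,0],"yaw":1},{"grip":10,"xyz":[0,0,0],"yaw":1},{"grip":10,"xyz":[0,0,0],"yaw":1},{"grip":10,"xyz":[0,0,0],"yaw":1},{"grip":10,"xyz":[0,0,0],"yaw":1},{"grip":10,"xyz":[0,0,0],"yaw":1},{"grip":10,"xyz":[0,0,0],"yaw":1},{"grip":10,"xyz":[0,0,0],"yaw":1},{"grip":10,"xyz":[0,0,0],"yaw":1},{"grip":10,"xyz":[0,0,0],"yaw":0.94}]' 12|grep -E "pos|wid|for"
python3 -c "
from h import *
plan((.5655,-.1875,.10,.065))"
```

```text
tool_pos: [0.5585, 0.3068, 0.0186]
contact_force: [-0.7, 0.4, 5.6]
width: 0.279
gripper_force: 12.0
tool_pos: [0.5573, 0.3062, 0.1257]
contact_force: [-0.8, -1.1, -0.2]
width: 0.276
gripper_force: 12.0
now [0.5573 0.3062 0.1527] 0.062 t 58.7 F [-0.8 -1.1 -0.2]
yaw -0.04 | xyz yaw-first [-0.6  12.33  1.32] yaw-last [-0.56 12.33  1.32]
```

```bash
python3 -m inch '[{"grip":10,"xyz":[-0.036,0.77,0],"yaw":0},{"grip":10,"xyz":[-0.036,0.77,0],"yaw":0},{"grip":10,"xyz":[-0.036,0.77,0],"yaw":0},{"grip":10,"xyz":[-0.036,0.77,0],"yaw":0},{"grip":10,"xyz":[-0.036,0.77,0],"yaw":0},{"grip":10,"xyz":[-0.036,0.77,0],"yaw":0},{"grip":10,"xyz":[-0.036,0.77,0],"yaw":0},{"grip":10,"xyz":[-0.036,0.77,0],"yaw":0},{"grip":10,"xyz":[-0.036,0.77,0],"yaw":0},{"grip":10,"xyz":[-0.036,0.77,0],"yaw":0},{"grip":10,"xyz":[-0.036,0.77,0],"yaw":0},{"grip":10,"xyz":[-0.036,0.77,0],"yaw":0},{"grip":10,"xyz":[-0.036,0.77,0],"yaw":0},{"grip":10,"xyz":[-0.036,0.77,0],"yaw":0},{"grip":10,"xyz":[-0.036,0.77,0],"yaw":0},{"grip":10,"xyz":[-0.036,0.77,0],"yaw":0},{"grip":10,"xyz":[0,0,0.6],"yaw":0},{"grip":10,"xyz":[0,0,0.6],"yaw":0},{"grip":10,"xyz":[0,0,0],"yaw":0},{"grip":10,"xyz":[0,0,0],"yaw":0}]'|grep -E "pos|wid|cont"
python3 -c "
from h import *
plan((.5655,-.1875,.037,.065))"
```

```text
tool_pos: [0.5664, -0.1866, 0.0775]
contact_force: [0.6, 0.1, 0.6]
width: 0.28
now [ 0.5664 -0.1866  0.1045] 0.066 t 60.7 F [0.6 0.1 0.6]
yaw 0.01 | xyz yaw-first [-0.02  0.02  1.69] yaw-last [-0.02  0.02  1.69]
```

```bash
python3 -m inch '[{"grip":10,"xyz":[-0.02,0.02,0.6],"yaw":0},{"grip":10,"xyz":[0,0,0.5],"yaw":0},{"grip":10,"xyz":[0,0,0.35],"yaw":0},{"grip":10,"xyz":[0,0,0.23],"yaw":0},{"grip":10,"xyz":[0,0,0.03],"yaw":0},{"grip":10,"xyz":[0,0,0],"yaw":0}]'|grep -E "pos|wid|cont"
python3 -m inch '[{"grip":34,"xyz":[0,0,0],"yaw":0},{"grip":34,"xyz":[0,0,0],"yaw":0},{"grip":34,"xyz":[0,0,0],"yaw":0},{"grip":34,"xyz":[0,0,-0.3],"yaw":0},{"grip":34,"xyz":[0,0,-0.6],"yaw":0},{"grip":34,"xyz":[0,0,-0.6],"yaw":0},{"grip":34,"xyz":[0,0,-0.9],"yaw":0},{"grip":0,"xyz":[0,0,0],"yaw":0},{"grip":0,"xyz":[0,0,0],"yaw":0}]'|grep -E "pos|wid|for"
python3 - <<'E'
from h import *
plan((.428,-.196,.13,.065),(.428,-.196,.045,.065)); look(["shamrock_1"],z=.02)
E
```

```text
tool_pos: [0.5667, -0.1879, 0.0097]
contact_force: [0.1, -0.3, 0.5]
width: 0.276
tool_pos: [0.5672, -0.1883, 0.1071]
contact_force: [0.0, 0.6, -0.8]
width: 0.286
gripper_force: 0.0
now [ 0.5672 -0.1883  0.1341] 0.065 t 62.2 F [ 0.   0.6 -0.8]
yaw 0.01 | xyz yaw-first [-3.49 -0.03  0.1 ] yaw-last [-3.49 -0.04  0.1 ]
yaw 0.0 | xyz yaw-first [0.   0.   2.12] yaw-last [0.   0.   2.12]
wrist shamrock_1 0.94 [237. 319.] [ 0.5658 -0.1849  0.02  ]
```

Push the fourth in, retract, then locate the harp.

```bash
python3 -m inch '[{"grip":0,"xyz":[-0.9,0,0],"yaw":0},{"grip":0,"xyz":[-0.9,0,0],"yaw":0},{"grip":0,"xyz":[-0.9,0,0],"yaw":0},{"grip":0,"xyz":[-0.78,-0.03,0],"yaw":0},{"grip":0,"xyz":[0,0,0.7],"yaw":0},{"grip":0,"xyz":[0,0,0.8],"yaw":0},{"grip":0,"xyz":[0,0,0.67],"yaw":0},{"grip":0,"xyz":[0,0,0],"yaw":0},{"grip":0,"xyz":[0,0,0],"yaw":0}]'|grep -E "pos|wid|cont"
python3 -m inch '[{"grip":0,"xyz":[0.2,0,0],"yaw":0},{"grip":0,"xyz":[0.2,0,0],"yaw":0},{"grip":0,"xyz":[0.2,0,0],"yaw":0},{"grip":0,"xyz":[0.2,0,0],"yaw":0},{"grip":0,"xyz":[0.2,0,0],"yaw":0},{"grip":0,"xyz":[0.2,0,0],"yaw":0},{"grip":0,"xyz":[0.2,0,0],"yaw":0},{"grip":0,"xyz":[0.2,0,0],"yaw":0},{"grip":0,"xyz":[0.15,0,0],"yaw":0},{"grip":0,"xyz":[0.07,0,0],"yaw":0},{"grip":0,"xyz":[0,0,0],"yaw":0}]'|grep -E "pos|cont"
python3 -m inch '[{"grip":0,"xyz":[-0.2,0,0],"yaw":0},{"grip":0,"xyz":[-0.4,0,0],"yaw":0},{"grip":0,"xyz":[-0.6,0,0],"yaw":0},{"grip":0,"xyz":[-0.6,0,0],"yaw":0},{"grip":0,"xyz":[0,0,-0.7],"yaw":0},{"grip":0,"xyz":[0,0,-0.9],"yaw":0},{"grip":20,"xyz":[0,0,-0.9],"yaw":0},{"grip":42,"xyz":[0,0,0],"yaw":0},{"grip":42,"xyz":[0,0,0],"yaw":0}]'|grep -E "pos|cont"
python3 - <<'E'
from h import *
look(["push_plate"],("wrist",),z=.043); look(["harp_thimble","shamrock_1"],("top","side"),z=0)
plan((.447,.118,.13,.065))
E
```

```text
tool_pos: [0.4261, -0.1949, 0.0174]
contact_force: [0.1, 0.2, 0.1]
width: 0.007
tool_pos: [0.4974, -0.1917, 0.019]
contact_force: [-18.2, -2.5, 14.7]
tool_pos: [0.4299, -0.1963, 0.1199]
contact_force: [0.1, 0.2, -0.6]
wrist push_plate 0.66 [216. 321.] [ 0.4468 -0.1931  0.043 ]
top harp_thimble 0.58 [300. 265.] [0.4348 0.121  0.    ]
top harp_thimble 0.48 [172. 314.] [ 7.968e-01 -4.000e-04  0.000e+00]
side harp_thimble 0.66 [306. 380.] [0.435  0.1187 0.    ]
now [ 0.4275 -0.1953  0.1443] 0.065 t 65.6 F [ 0.4 -0.1 -0.4]
yaw 0.0 | xyz yaw-first [ 1.   -7.78  0.36] yaw-last [ 1.   -7.78  0.36]
```

```bash
python3 -m inch '[{"grip":44,"xyz":[0.08,-0.78,0],"yaw":0},{"grip":44,"xyz":[0.08,-0.78,0],"yaw":0},{"grip":44,"xyz":[0.08,-0.78,0],"yaw":0},{"grip":44,"xyz":[0.08,-0.78,0],"yaw":0},{"grip":44,"xyz":[0.08,-0.78,0],"yaw":0},{"grip":44,"xyz":[0.08,-0.78,0],"yaw":0},{"grip":44,"xyz":[0.08,-0.78,0],"yaw":0},{"grip":44,"xyz":[0.08,-0.78,0],"yaw":0},{"grip":44,"xyz":[0.08,-0.78,0],"yaw":0},{"grip":44,"xyz":[0.08,-0.78,0],"yaw":0},{"grip":44,"xyz":[0,0,0],"yaw":0},{"grip":44,"xyz":[0,0,0],"yaw":0}]'|grep -E "pos|cont"
python3 - <<'E'
from h import *
look(["harp_thimble"],z=0); plan()
E
```

```text
tool_pos: [0.4391, 0.1181, 0.1178]
contact_force: [0.6, 0.1, -0.2]
wrist harp_thimble 0.74 [219. 322.] [0.446 0.118 0.   ]
now [0.4393 0.1171 0.1449] 0.065 t 66.9 F [-0.3  0.6  0.1]
```

```bash
python3 -m inch '[{"grip":44,"xyz":[0.12,-0.02,0.6],"yaw":0},{"grip":44,"xyz":[0,0,0.7],"yaw":0},{"grip":44,"xyz":[0,0,0.7],"yaw":0},{"grip":44,"xyz":[0,0,0.6],"yaw":0},{"grip":44,"xyz":[0,0,0.4],"yaw":0},{"grip":44,"xyz":[0,0,0.3],"yaw":0},{"grip":44,"xyz":[0,0,0],"yaw":0},{"grip":44,"xyz":[0,0,0],"yaw":0}]'|grep -E "pos|cont"
python3 -m inch '[{"grip":10,"xyz":[0,0,0],"yaw":0},{"grip":10,"xyz":[0,0,0],"yaw":0},{"grip":10,"xyz":[0,0,0],"yaw":0},{"grip":10,"xyz":[0,0,0],"yaw":0},{"grip":10,"xyz":[0,0,0],"yaw":0}]' 12|grep -E "pos|wid|for"
```

```text
tool_pos: [0.4446, 0.1185, -0.0135]
contact_force: [-0.4, 0.5, 0.7]
tool_pos: [0.4448, 0.119, -0.0132]
contact_force: [0.1, -0.4, 4.3]
width: 0.266
gripper_force: 12.0
```

```bash
python3 -m inch '[{"grip":10,"xyz":[0,0,-0.4],"yaw":0},{"grip":10,"xyz":[0,0,-0.7],"yaw":0},{"grip":10,"xyz":[0,0,-0.9],"yaw":0},{"grip":10,"xyz":[0,0,-0.9],"yaw":0},{"grip":10,"xyz":[0,0,-0.6],"yaw":0},{"grip":10,"xyz":[0,0,0],"yaw":0}]'|grep -E "pos|wid|cont"
python3 -c "
from h import *
plan((.5645,-.187,.11,.065))"
```

```text
tool_pos: [0.4471, 0.1194, 0.1302]
contact_force: [0.0, 0.6, 0.1]
width: 0.266
now [0.4471 0.1194 0.1572] 0.066 t 68.8 F [0.  0.6 0.1]
yaw 0.01 | xyz yaw-first [2.43 7.83 1.18] yaw-last [2.43 7.84 1.18]
```

```bash
python3 -m inch '[{"grip":10,"xyz":[0.22,0.71,0],"yaw":0},{"grip":10,"xyz":[0.22,0.71,0],"yaw":0},{"grip":10,"xyz":[0.22,0.71,0],"yaw":0},{"grip":10,"xyz":[0.22,0.71,0],"yaw":0},{"grip":10,"xyz":[0.22,0.71,0],"yaw":0},{"grip":10,"xyz":[0.22,0.71,0],"yaw":0},{"grip":10,"xyz":[0.22,0.71,0],"yaw":0},{"grip":10,"xyz":[0.22,0.71,0],"yaw":0},{"grip":10,"xyz":[0.22,0.71,0],"yaw":0},{"grip":10,"xyz":[0.22,0.71,0],"yaw":0},{"grip":10,"xyz":[0.22,0.71,0],"yaw":0},{"grip":10,"xyz":[0,0,0.6],"yaw":0},{"grip":10,"xyz":[0,0,0.6],"yaw":0},{"grip":10,"xyz":[0,0,0],"yaw":0},{"grip":10,"xyz":[0,0,0],"yaw":0}]'|grep -E "pos|wid|cont"
python3 -c "
from h import *
plan((.5645,-.187,.037,.065))"
```

```text
tool_pos: [0.56, -0.1858, 0.0766]
contact_force: [0.7, 0.4, 0.1]
width: 0.263
now [ 0.56   -0.1858  0.1036] 0.065 t 70.3 F [0.7 0.4 0.1]
yaw 0.01 | xyz yaw-first [0.11 0.04 1.67] yaw-last [0.11 0.04 1.67]
```

```bash
python3 -m inch '[{"grip":10,"xyz":[0.1,0.04,0.6],"yaw":0},{"grip":10,"xyz":[0,0,0.5],"yaw":0},{"grip":10,"xyz":[0,0,0.35],"yaw":0},{"grip":10,"xyz":[0,0,0.2],"yaw":0},{"grip":10,"xyz":[0,0,0],"yaw":0},{"grip":10,"xyz":[0,0,0],"yaw":0}]'|grep -E "pos|wid|cont"
```

```text
tool_pos: [0.5659, -0.188, 0.013]
contact_force: [-1.2, -0.2, -0.6]
width: 0.265
```

```bash
python3 -m inch '[{"grip":10,"xyz":[0,0,0.08],"yaw":0},{"grip":10,"xyz":[0,0,0.04],"yaw":0},{"grip":10,"xyz":[0,0,0],"yaw":0}]'|grep -E "pos|wid|cont"
python3 -m inch '[{"grip":34,"xyz":[0,0,0],"yaw":0},{"grip":34,"xyz":[0,0,0],"yaw":0},{"grip":34,"xyz":[0,0,0],"yaw":0},{"grip":34,"xyz":[0,0,-0.3],"yaw":0},{"grip":34,"xyz":[0,0,-0.6],"yaw":0},{"grip":34,"xyz":[0,0,-0.6],"yaw":0},{"grip":34,"xyz":[0,0,-0.9],"yaw":0},{"grip":0,"xyz":[0,0,-0.3],"yaw":0},{"grip":0,"xyz":[0,0,0],"yaw":0}]'|grep -E "pos|wid|for"
python3 - <<'E'
from h import *
plan((.428,-.196,.13,.065),(.428,-.196,.045,.065)); look(["harp_thimble"],("wrist","side"),z=.02)
E
```

```text
tool_pos: [0.5653, -0.1878, 0.0075]
contact_force: [0.3, 0.7, -0.4]
width: 0.265
tool_pos: [0.5673, -0.1888, 0.1187]
contact_force: [-0.1, -0.3, -0.1]
width: 0.284
gripper_force: 0.0
now [ 0.5673 -0.1888  0.1457] 0.065 t 72.1 F [-0.1 -0.3 -0.1]
yaw 0.01 | xyz yaw-first [-3.49 -0.05  0.39] yaw-last [-3.49 -0.05  0.39]
yaw 0.0 | xyz yaw-first [0.   0.   2.12] yaw-last [0.   0.   2.12]
wrist harp_thimble 0.73 [238. 320.] [ 0.562  -0.1865  0.02  ]
side harp_thimble 0.6 [266. 384.] [0.4647 0.0064 0.02  ]
side harp_thimble 0.44 [214. 373.] [ 0.5569 -0.1779  0.02  ]
```

```bash
python3 -m inch '[{"grip":0,"xyz":[-0.9,0,0],"yaw":0},{"grip":0,"xyz":[-0.9,0,0],"yaw":0},{"grip":0,"xyz":[-0.9,0,0],"yaw":0},{"grip":0,"xyz":[-0.78,-0.05,0],"yaw":0},{"grip":0,"xyz":[0,0,0.8],"yaw":0},{"grip":0,"xyz":[0,0,0.9],"yaw":0},{"grip":0,"xyz":[0,0,0.77],"yaw":0},{"grip":0,"xyz":[0,0,0],"yaw":0},{"grip":0,"xyz":[0,0,0],"yaw":0}]'|grep -E "pos|wid|cont"
python3 -m inch '[{"grip":0,"xyz":[0.2,0,0],"yaw":0},{"grip":0,"xyz":[0.2,0,0],"yaw":0},{"grip":0,"xyz":[0.2,0,0],"yaw":0},{"grip":0,"xyz":[0.2,0,0],"yaw":0},{"grip":0,"xyz":[0.2,0,0],"yaw":0},{"grip":0,"xyz":[0.2,0,0],"yaw":0},{"grip":0,"xyz":[0.2,0,0],"yaw":0},{"grip":0,"xyz":[0.2,0,0],"yaw":0},{"grip":0,"xyz":[0.15,0,0],"yaw":0},{"grip":0,"xyz":[0.07,0,0],"yaw":0},{"grip":0,"xyz":[0,0,0],"yaw":0},{"grip":0,"xyz":[0,0,0],"yaw":0},{"grip":0,"xyz":[0,0,0],"yaw":0}]'|grep -E "pos|cont"
python3 -m inch '[{"grip":0,"xyz":[-0.2,0,0],"yaw":0},{"grip":0,"xyz":[-0.4,0,0],"yaw":0},{"grip":0,"xyz":[-0.6,0,0],"yaw":0},{"grip":0,"xyz":[-0.6,0,0],"yaw":0},{"grip":0,"xyz":[0,0,-0.7],"yaw":0},{"grip":0,"xyz":[0,0,-0.9],"yaw":0},{"grip":20,"xyz":[0,0,-0.9],"yaw":0},{"grip":46,"xyz":[0,0,0],"yaw":0},{"grip":46,"xyz":[0,0,0],"yaw":0}]'|grep -E "pos|cont"
python3 - <<'E'
from h import *
look(["push_plate"],("wrist",),z=.043); look(["harp_thimble","shamrock_1"],("top","side"),z=.02)
plan((.587,-.141,.145,.065),(.587,-.141,.081,.065))
E
```

```text
tool_pos: [0.4251, -0.1941, 0.0156]
contact_force: [0.7, -0.1, 0.0]
width: 0.004
tool_pos: [0.4974, -0.1912, 0.0177]
contact_force: [-14.8, -3.5, 12.3]
tool_pos: [0.4291, -0.1955, 0.1185]
contact_force: [-0.6, -0.0, 0.4]
wrist push_plate 0.85 [216. 321.] [ 0.446  -0.1926  0.043 ]
now [ 0.4266 -0.1945  0.1427] 0.065 t 75.8 F [ 1.  0. -1.]
yaw 0.0 | xyz yaw-first [ 4.09 -1.07 -0.06] yaw-last [ 4.09 -1.07 -0.06]
yaw 0.0 | xyz yaw-first [0.  0.  1.6] yaw-last [0.  0.  1.6]
```

```bash
python3 -m inch '[{"grip":46,"xyz":[0.69,-0.18,0],"yaw":0},{"grip":46,"xyz":[0.69,-0.18,0],"yaw":0},{"grip":46,"xyz":[0.69,-0.18,0],"yaw":0},{"grip":46,"xyz":[0.69,-0.18,0],"yaw":0},{"grip":46,"xyz":[0.69,-0.18,0],"yaw":0},{"grip":46,"xyz":[0.64,-0.17,0],"yaw":0},{"grip":46,"xyz":[0,0,0],"yaw":0},{"grip":46,"xyz":[0,0,0],"yaw":0}]'|grep -E "pos|cont"
python3 - <<'E'
from h import *
look(["harp_thimble","shamrock_1"],("wrist",),z=.02); look(["door_tab"],("wrist",),z=.094); plan((.588,-.140,.081,.065))
im=snap("wrist","fin1"); snap("top","fin1t")
# find shamrock green under the glass
for c,f in(("wrist","fin1"),("top","fin1t")):
  g=cv2.imread(f"pics/{f}.png"); m=cv2.inRange(cv2.cvtColor(g,cv2.COLOR_BGR2HSV),(40,25,40),(90,255,255)); n,l,st,ce=cv2.connectedComponentsWithStats(m)
  for s,cc in zip(st[1:],ce[1:]):
    p=onz(c,[cc[1],cc[0]],.048)
    if s[4]>=4 and .56<p[0]<.77 and -.23<p[1]<-.14: print(c,cc.round(),s[4],p.round(4))
E
```

```text
tool_pos: [0.587, -0.1412, 0.1157]
contact_force: [-0.2, -0.3, -0.2]
wrist shamrock_1 0.37 [228. 379.] [ 0.5943 -0.1849  0.02  ]
wrist door_tab 0.63 [261. 322.] [ 0.5899 -0.1414  0.094 ]
now [ 0.5868 -0.1419  0.1436] 0.065 t 76.8 F [-0.3  0.7  1. ]
yaw -0.01 | xyz yaw-first [ 0.03 -0.04  1.56] yaw-last [ 0.03 -0.04  1.56]
wrist [359. 130.] 15 [ 0.6652 -0.1605  0.048 ]
```

```bash
python3 -m inch '[{"grip":46,"xyz":[0.03,-0.04,0.5],"yaw":0},{"grip":46,"xyz":[0,0,0.6],"yaw":0},{"grip":46,"xyz":[0,0,0.4],"yaw":0},{"grip":46,"xyz":[0,0,0],"yaw":0},{"grip":46,"xyz":[0,0,0],"yaw":0}]'|grep -E "pos|cont"
python3 -m inch '[{"grip":46,"xyz":[0,0.25,0],"yaw":0},{"grip":46,"xyz":[0,0.25,0],"yaw":0},{"grip":46,"xyz":[0,0.25,0],"yaw":0},{"grip":46,"xyz":[0,0.25,0],"yaw":0},{"grip":46,"xyz":[0,0.2,0],"yaw":0},{"grip":46,"xyz":[0,0.15,0],"yaw":0},{"grip":46,"xyz":[0,0,0],"yaw":0}]'|grep -E "pos|cont"
python3 -m inch '[{"grip":46,"xyz":[0,0.12,0],"yaw":0},{"grip":46,"xyz":[0,0.08,0],"yaw":0},{"grip":46,"xyz":[0,0,0],"yaw":0}]'|grep -E "pos|cont"
```

```text
tool_pos: [0.5885, -0.1399, 0.0567]
contact_force: [0.3, 0.2, -0.2]
tool_pos: [0.592, -0.1949, 0.0564]
contact_force: [-0.0, 0.1, 0.7]
tool_pos: [0.5923, -0.2008, 0.0562]
contact_force: [-1.1, 3.2, 1.6]
```

```bash
python3 -m inch '[{"grip":46,"xyz":[0,0.08,0],"yaw":0},{"grip":46,"xyz":[0,0,0],"yaw":0}]'|grep -E "pos|cont"; python3 -m inch '[{"grip":46,"xyz":[0,0.06,0],"yaw":0},{"grip":46,"xyz":[0,0,0],"yaw":0},{"grip":46,"xyz":[0,0,0],"yaw":0}]'|grep -E "pos|cont"
python3 -c "
from h import *
look(['door_tab'],('wrist','side'),z=.094)"
```

```text
tool_pos: [0.5923, -0.201, 0.0561]
contact_force: [-1.7, 12.4, 4.5]
tool_pos: [0.5922, -0.2011, 0.056]
contact_force: [-2.4, 18.3, 5.6]
wrist door_tab 0.88 [309. 288.] [ 0.5931 -0.1866  0.094 ]
wrist door_tab 0.73 [396.  61.] [ 0.542  -0.0842  0.094 ]
side door_tab 0.64 [187. 364.] [ 0.5914 -0.1868  0.094 ]
```

```bash
python3 -m inch '[{"grip":46,"xyz":[0,-0.2,0],"yaw":0},{"grip":46,"xyz":[0,-0.28,0],"yaw":0},{"grip":46,"xyz":[0,0,-0.6],"yaw":0},{"grip":46,"xyz":[0,0,-0.9],"yaw":0},{"grip":46,"xyz":[-0.7,0,-0.7],"yaw":0},{"grip":46,"xyz":[-0.9,0,0],"yaw":0},{"grip":46,"xyz":[-0.9,0,0],"yaw":0},{"grip":46,"xyz":[0,0,0],"yaw":0},{"grip":46,"xyz":[0,0,0],"yaw":0},{"grip":46,"xyz":[0,0,0],"yaw":0}]'|grep -E "pos|cont"
python3 - <<'E'
from h import *
look(["door_tab"],("wrist","side"),z=.094); look(["push_plate"],("wrist",),z=.043); look(["shamrock_1","harp_thimble"],("wrist","top","side"),z=.02)
E
```

```text
tool_pos: [0.493, -0.195, 0.145]
contact_force: [-0.9, -0.2, -0.3]
wrist door_tab 0.97 [ 87. 318.] [ 0.5932 -0.1857  0.094 ]
wrist door_tab 0.68 [283. 316.] [ 0.4704 -0.1919  0.094 ]
side door_tab 0.69 [190. 362.] [ 0.5919 -0.1749  0.094 ]
wrist push_plate 0.9 [285. 316.] [ 0.4475 -0.1929  0.043 ]
```

Door shut (tab at y -0.186), slide back, no thimbles left outside, arm clear: handing in.

```bash
python3 -c "
from rig import workorder
print(workorder.job_done())"
```

```text
the job is handed in; nothing more can be done
None
```

The job is handed in, verdict unknown: four shamrock thimbles and then the harp were fed in by the slide, the slide is back, the door is shut and the arm is clear, but I couldn't see through the glass to confirm they all stand upright.

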